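Fit a fresh filter cassette from behind the resin bottles

TASK

The fresh filter cassette lies at the back of the caddy, behind the three containers. Set all three containers upright on the steel drip tray first, then take the cassette out and press it down into the slot on top of the fume filter unit until it clicks home and sits flush, and finally put every container back upright in its own bay, where it stood at the start. Do not tip any container, and do not knock over or shift the beaker on the tray or the printed pawn on the bench.

Things in the scene. Friction and masses are not known exactly. Their poses are not given: they have to be found in the camera images.
- caddy: Grey open plastic caddy, fixed, 143 (x) by 274 (y) by 45 mm high, walls and floor 4. Origin: centre of its underside; x points away from the robot, y along it. Two ribs 25 high at y -45 and +45, from the front wall to x -2, part its front into three bays 86 wide, centres about x -32, y -90, 0, +90. Behind them, along the back wall, runs one open lane 66 deep.
- alu_bottle: Round brushed-aluminium resin bottle, 56 mm diameter, 152 high, 0.2 to 0.4 kg; black ribbed screw cap 31 diameter, z 126 to 152; narrow neck under it down to the shoulder at z 118. Starts upright in one of the three bays. Origin: centre of its underside, z up.
- flat_bottle: Rectangular dark grey plastic bottle with a paper label, 44 (x) by 66 (y) by 150 mm high, 0.2 to 0.4 kg; black ribbed screw cap 31 diameter, z 124 to 150; shoulder at z 117. Starts upright in one of the three bays, wide side across the caddy's front. Origin: centre of its underside, z up.
- jar: Round whitish plastic jar, 62 mm diameter, 140 high, 0.2 to 0.4 kg; white ribbed lid 50 diameter, z 112 to 140. Starts upright in one of the three bays. Origin: centre of its underside, z up.
- cassette: Cream filter cassette, black cells on top, in the lane behind the containers. Origin: centre of underside; y along it, z up; same either way round; 0.2 kg. Flange 58 (x) by 176 (y) mm, z 45 to 49; core under it 38 by 128. To grip: rib amid the flange, 14 thick (x), 60 long (y), z 49 to 73. At each y end under the flange a sprung tab with a barb reaches to y 78.5 and yields inwards.
- fume_unit: Dark grey fume filter unit, fixed, 150 (x) by 220 (y) by 110 mm high. Origin: centre of underside, y along the slot. Its lighter top plate, 10 thick, has a slot 44 (x) by 150 (y) in the middle, edges bevelled 4. The cassette goes in from above, its y along the slot; a push of about 10 N makes the tabs catch under the plate. Home: flange on the plate, cassette origin 65 above this one.
- tray: Flat stainless drip tray, fixed, 250 (x) by 170 (y) mm, rim 14 high, walls and floor 3 thick. Origin: centre of its underside, x along its length. One of tray and fume unit stands left of the caddy, the other right; they may swap.
- beaker: Bystander: small pale translucent beaker, 50 mm diameter at the rim, 66 high, standing on the tray towards its +y long side. Origin: centre of its underside.
- print: Bystander: grey printed chess pawn, 38 mm diameter, 52 high, standing on the bench between the robot and the caddy. Origin: centre of its underside.
Things that resemble listed ones, but are neither listed nor needed, are in the scene too. What is shaped like the cassette but blue is not meant.

How it is judged:
By the outcome, as a careful person would: the job done as asked, in the order asked, and still so for the second after the job is handed in, with the robot touching nothing.
It also fails if it takes over 144 s, if anything falls off the work surface, if the arm or the gripper's body presses on something with over 40 N, if the wrist force passes 120 N, or if a joint passes its speed limit or range.

ROBOT

A 6-joint arm with a two-finger parallel gripper is mounted at the origin on the work surface. World frame = base frame: x ahead of the robot, y to its left, z up, the work surface at z = 0. Lengths are in m, angles in rad, forces in N, time in s.
With the tool pointing down it reaches from about 0.3 to 0.95 m from the base axis. Payload 3.1 kg.
Tool frame: the origin (TCP) lies on the centre line of the jaws, within the pads' length; the fingertips stand 17 mm ahead of it and the grasp point (between the pads) lies 2 mm behind it; x points along the fingers, y is the direction in which the jaws open and shut, and the axes are right-handed (so a half turn about x gives the same grasp; the last joint's range is limited). The gripper opens to 85 mm and grips with 20 to 120 N. Pads are 22 mm wide; open, the fingers measure 114 mm over their backs; the gripper's body (76 mm by 85 mm) begins 54 mm behind the grasp point. The pads swing forward as they close: fully open they stand 13 mm farther back than shut.
Start: joints at [-0.07, 0.308, 1.634, -0, 1.2, -0.07], TCP at [0.625, -0, 0.248] pointing down, gripper open.
Joint ranges: [-3.06, 3.06], [-0.79, 1.96], [0.05, 2.63], [-1.19, 4.34], [0.05, 2.64], [-2.94, 2.94]. Speed limits (rad/s): [2.79, 2.79, 3.14, 3.14, 3.14, 3.14].

INTERFACE

Orientations are given as a rotation vector (axis times angle).
In Python, from plant import status, camera, ticket gives the robot as it stands.
- The arm moves only by the tool apply_moves, never from a script. Its argument "targets" is a list of rows, each an object of numbers: "hand": the closure, from -1 (fully open) to 1 (shut); "dx", "dy", "dz": the shift along the tool's x, y, z in mm; "ax", "ay", "az": the turn, a rotation vector about the tool's x, y, z in rad. A call has 1 to 20 rows; each row is the pose to reach, as a shift and turn from the pose measured when the call began, along the tool's axes at that moment; what a row does not reach only later rows make up. A row lasts 1/10 s, in which the tool goes at most 50 mm and 8.59 degrees, less where a joint would pass 70% of its speed; a pose out of reach is approached as far as the arm can. A call with a gripper value outside its range is refused whole. The fingers move at their own pace and stop on an object; "squeeze" is the grip in N (left out, the last holds). Time passes only in rows, so rows that repeat a pose let the fingers close. It gives the time, the measured TCP pose, the force and the opening at its end, in the units of the state.
- status.state(): the state, without advancing time (a new reading comes with each control period).
- camera(name): name is "scene" or "side" or "wrist"; returns a dict with "pixels" (400x640x3 uint8, red, green, blue), "vfov" (degrees; the focal length in pixels is half the picture's height over the tangent of half this angle, whatever the lens; pixels are square), "cx", "cy" (the principal point, pixels), "origin" and "orientation" of the camera in the world. Camera axes: x right, y down, z forward; pixel columns grow to the right and rows downward; lengths in m; the calibration is good to about 2 mm. A picture is of the moment at which its call begins. There is no depth.
- ticket.finish_job(): hands the job in, once; it reports no verdict.
The state is a dict: "time_s": time; "joint_positions": joint angles; "joint_velocities": joint speeds; "joint_torque": joint torques, N m; "eef_pos": TCP position; "tcp_rot": TCP orientation; "wrist_force": force on the tool from outside, world axes, zero at the start; "moment": the same for the moment, N m; "opening": finger opening in m.
Only numpy, scipy, OpenCV 4.12 (cv2) and the standard library are available. Lean on these libraries where they do the work, as an engineer would, in place of code of your own. Each camera call takes 0.05 s, during which the arm holds its last target. There are 200 camera calls.

## Working session

There is one attempt and no reset: what is moved stays moved. The work goes in short steps, Python scripts to look and compute and a tool call to move; the robot and the scene stay as the last step left them, time stands still between calls to the robot, and variables do not carry over. Pictures are saved under pics/ and viewed, about 12 in all and at most 16, crops included, and the job is handed in when it is done.

Besides the shell and the picture viewer there is one more tool, called after ">>>" as a command line: name --argument value ..., lists and objects as JSON in quotes. apply_moves: Moves the arm, as the interface text tells. Its arguments: {"type":"object","properties":{"targets":{"type":"array"},"squeeze":{"type":"number"}},"required":["targets"]}

```bash
ls; mkdir -p pics
cat > h.py <<'E'
import numpy as np, cv2
from scipy.spatial.transform import Rotation as R
from plant import status, camera, ticket
def shot(n,f):
    c=camera(n); cv2.imwrite('pics/'+f+'.png',cv2.cvtColor(c['pixels'],cv2.COLOR_RGB2BGR)); np.save('pics/'+f+'.npy',c,allow_pickle=True); return c
def load(f): return np.load('pics/'+f+'.npy',allow_pickle=True).item()
def rot(c):
    o=np.array(c['orientation'],float); return o if o.shape==(3,3) else R.from_rotvec(o).as_matrix()
def ray(c,u,v):
    f=200/np.tan(np.radians(c['vfov'])/2); d=rot(c)@np.array([(u-c['cx'])/f,(v-c['cy'])/f,1]); return np.array(c['origin']),d
def onz(c,u,v,z):
    o,d=ray(c,u,v); return o+d*(z-o[2])/d[2]
def proj(c,p):
    f=200/np.tan(np.radians(c['vfov'])/2); q=rot(c).T@(np.array(p)-np.array(c['origin'])); return q[0]/q[2]*f+c['cx'],q[1]/q[2]*f+c['cy']
def two(c1,p1,c2,p2):
    o1,d1=ray(c1,*p1);o2,d2=ray(c2,*p2); t=np.linalg.lstsq(np.c_[d1,-d2],o2-o1,rcond=None)[0]
    a=o1+d1*t[0];b=o2+d2*t[1]; return (a+b)/2,np.linalg.norm(a-b)
E
python3 - <<'E'
from h import *
for n in ['scene','side','wrist']:
    c=shot(n,n+'0'); print(n,c['vfov'],c['cx'],c['cy'],c['origin'],c['orientation'])
print(status.state())
E
```

```text
pics
scene 50.021264164517405 316.25814460900125 195.61554824587532 [ 1.08422024 -0.61302837  0.75087721] [-2.12911006 -0.8559867   0.39461027]
side 51.47696405185694 321.5064300483116 198.65463119813515 [0.0502391  0.62737412 0.59012828] [-0.80772986  2.4469143  -1.25385774]
wrist 70.33781217128428 322.3368828712039 198.17843533526212 [0.62573104 0.06871892 0.37308125] [ 2.87098118e+00  9.48057581e-04 -3.67813267e-03]
{'time_s': 0.15, 'joint_positions': array([-6.97004504e-02,  3.08842437e-01,  1.63486979e+00,  1.53256623e-05,
        1.19972918e+00, -6.96985095e-02]), 'joint_velocities': array([-0.00173431, -0.00377413, -0.00358995, -0.00051731, -0.00048254,
       -0.00046294]), 'joint_torque': array([-7.71605373e-04, -4.15801048e+01, -2.77146006e+01, -1.83032253e-04,
        6.02632252e-03, -2.39092765e-05]), 'eef_pos': array([6.24386805e-01, 1.95242529e-05, 2.47299170e-01]), 'tcp_rot': array([ 1.20843835,  1.21065864, -1.21049477]), 'wrist_force': array([ 0.28205716,  0.77585526, -0.64117425]), 'moment': array([ 0.07521036,  0.0017555 , -0.00236426]), 'opening': 0.0853085752582623}
```

```bash
python3 -c "
import cv2,numpy as np
print(np.array(cv2.imread('pics/scene0.png')).shape)"
```

```text
(400, 640, 3)
```

View pics/scene0.png

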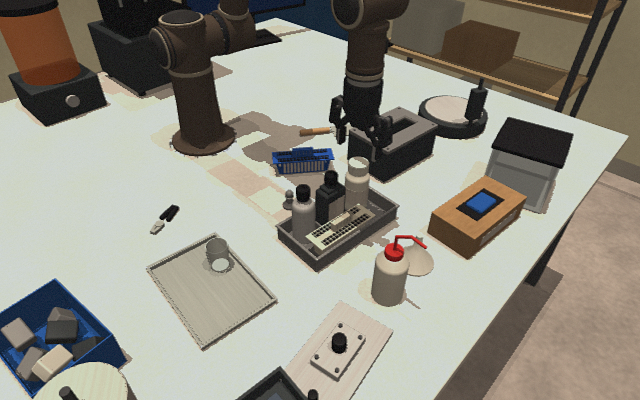

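View pics/side0.png

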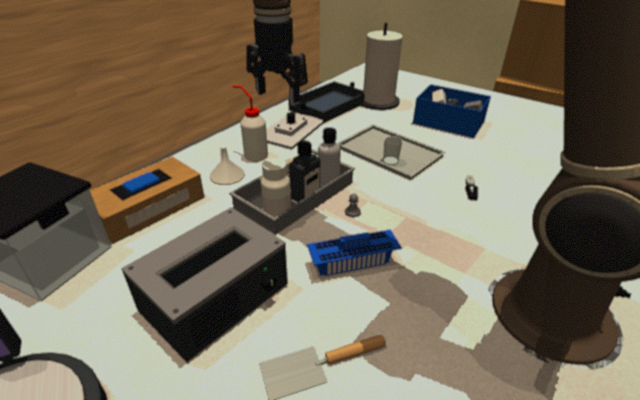

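View pics/wrist0.png

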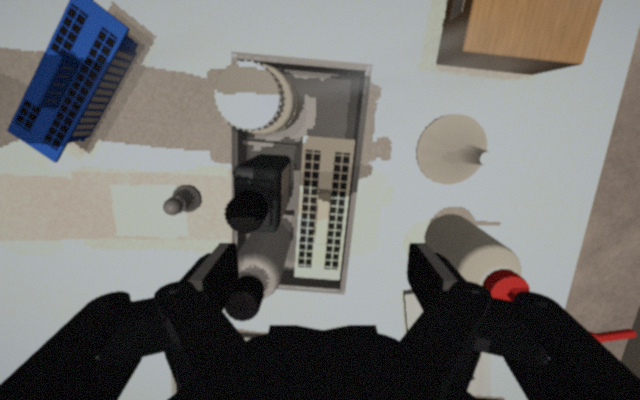

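Scene: caddy with the jar at +y, flat bottle in the middle and alu bottle at −y (wrist caps near (250,97), (247,210), (244,298)). Two things are shaped like the cassette. The cream one lies in the lane (wrist ~(322,205), scene ~(340,226)), while the blue one lies on the bench (wrist ~(75,80), scene ~(303,160)), so the cream one is meant. For the fume unit, the dark box with the slotted top (side ~(207,262)) fits; the wooden box (side ~(145,197)) and the clear bin do not. The tray is at scene (211,290), with the beaker on it at (218,255).

Run:
```python
from h import *
w,s,d=load('wrist0'),load('scene0'),load('side0')
np.set_printoptions(precision=4,suppress=True)
print('caddy',[onz(w,*p,.045)[:2] for p in [(233,52),(371,65),(343,292)]])
print('cass',[onz(w,*p,.053)[:2] for p in [(305,137),(354,139),(342,279),(294,276)]])
for n,pw,ps,pd,z in [('alu',(244,298),(303,189),(330,133),.156),('flat',(247,210),(331,176),(305,146),.154),('jar',(248,97),(358,162),(275,169),.144)]:
    print(n,onz(w,*pw,z),onz(s,*ps,z),onz(d,*pd,z),two(w,pw,s,ps))
print('tray scene',[onz(s,*p,.014)[:2] for p in [(147,268),(213,235),(276,298),(205,345)]])
print('tray side',[onz(d,*p,.014)[:2] for p in [(340,147),(376,128),(444,153),(410,177)]])
print('fume side',[onz(d,*p,.11)[:2] for p in [(124,268),(210,211),(285,241),(187,312)]])
print('slot',[onz(d,*p,.11)[:2] for p in [(160,275),(235,230),(250,240),(178,288)]])
print('beaker',onz(s,220,269,.003),onz(d,392,163,.003),'pawn',onz(w,188,197,.0),onz(d,353,214,0))
print(R.from_rotvec(status.state()['tcp_rot']).as_matrix())
print('tcp in wrist',proj(w,status.state()['eef_pos']))
def ex(a,n,x,y,w_,h_,k): 
    i=cv2.imread('pics/%s.png'%a)[y:y+h_,x:x+w_]; return cv2.resize(i,None,fx=k,fy=k,interpolation=cv2.INTER_CUBIC)
a=ex('scene0','',130,220,160,140,2.5);b=ex('side0','',110,200,190,160,2.1);
c=ex('wrist0','',200,30,200,280,2)
H=max(a.shape[0]+b.shape[0],c.shape[0]);W=400
o=np.zeros((H,800,3),np.uint8);o[:a.shape[0],:a.shape[1]]=a;o[a.shape[0]:a.shape[0]+b.shape[0],:b.shape[1]]=b;o[:c.shape[0],400:400+c.shape[1]]=c
cv2.imwrite('pics/crop1.png',o[:700]);print(o.shape)
```

```text
caddy [array([0.531 , 0.1369]), array([0.6765, 0.1244]), array([ 0.6522, -0.1508])]
cass [array([0.6058, 0.05  ]), array([0.6599, 0.0479]), array([ 0.6499, -0.1266]), array([ 0.5891, -0.1224])]
alu [ 0.5563 -0.0828  0.156 ] [ 0.5551 -0.0961  0.156 ] [ 0.5373 -0.0762  0.156 ] (array([ 0.5514, -0.0897,  0.1483]), np.float64(0.00499062106611026))
flat [ 0.5641 -0.0021  0.154 ] [ 0.5659 -0.0156  0.154 ] [0.5471 0.0037 0.154 ] (array([ 0.5597, -0.006 ,  0.1445]), np.float64(0.0035939623473696574))
jar [0.5684 0.0852 0.144 ] [0.5666 0.0826 0.144 ] [0.5474 0.1022 0.144 ] (array([0.5668, 0.0846, 0.1426]), np.float64(0.002839888362291734))
tray scene [array([ 0.3776, -0.4132]), array([ 0.3979, -0.2494]), array([ 0.6451, -0.2686]), array([ 0.6286, -0.4345])]
tray side [array([ 0.6233, -0.2524]), array([ 0.6025, -0.4206]), array([ 0.371 , -0.4005]), array([ 0.3914, -0.23  ])]
fume side [array([0.5787, 0.4314]), array([0.5834, 0.2489]), array([0.4154, 0.2286]), array([0.429 , 0.4281])]
slot [array([0.5202, 0.4067]), array([0.5056, 0.2597]), array([0.4655, 0.263 ]), array([0.4759, 0.407 ])]
beaker [ 0.4882 -0.2975  0.003 ] [ 0.4695 -0.2807  0.003 ] pawn [ 0.4415 -0.0333  0.    ] [ 0.4339 -0.028   0.    ]
[[-0.0018  1.     -0.    ]
 [ 0.0001 -0.     -1.    ]
 [-1.     -0.0018 -0.0001]]
tcp in wrist (np.float64(320.2264906835666), np.float64(264.4239926070719))
(686, 800, 3)
```

Run:
```python
from h import *
s,d,w=load('scene0'),load('side0'),load('wrist0')
i=cv2.imread('pics/crop1.png')[:600];cv2.imwrite('pics/crop1.png',i)
t=[.625,0,.231]
print('tips',proj(s,t),proj(d,t),'base',proj(s,[0,0,0]),proj(d,[0,0,0]))
for p in [(.531,.1369,.045),(.6765,.1244,.045),(.6522,-.1508,.045)]: print(proj(d,p),proj(s,p))
```

```text
tips (np.float64(357.369648322976), np.float64(155.71325989125415)) (np.float64(277.1512267962363), np.float64(103.20491363189325)) base (np.float64(203.97302676258442), np.float64(138.72002406161226)) (np.float64(551.0020450762551), np.float64(312.6937473886094))
(np.float64(272.5565907094741), np.float64(218.683928819475)) (np.float64(358.0876513622428), np.float64(178.32263712953517))
(np.float64(228.4002575913734), np.float64(191.9836794239306)) (np.float64(399.7480964640939), np.float64(204.9350746302865))
(np.float64(310.2859430537569), np.float64(148.26541526968924)) (np.float64(317.41761954066163), np.float64(259.17649390629))
```

View pics/crop1.png

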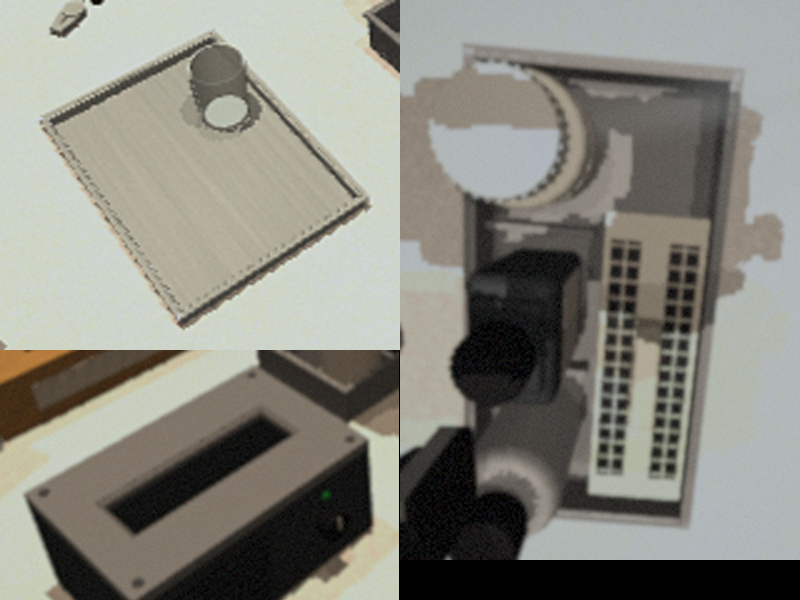

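Crop confirms the cream cassette in the lane (wrist x ~296–354, y ~137–279). It also confirms the slotted dark fume unit and the tray with the beaker near its +y rim. Now I move over the alu bottle.

>>> apply_moves --targets '[{"dx": 0, "dy": -40, "dz": 50, "ax": 0.087, "hand": -0.4}, {"dx": 0, "dy": -72, "dz": 90, "ax": 0.087, "hand": -0.4}, {"dx": 0, "dy": -72, "dz": 90, "ax": 0.087, "hand": -0.4}, {"dx": 0, "dy": -72, "dz": 90, "ax": 0.087, "hand": -0.4}]' --squeeze 40

```text
validation failed for argument at $.ta...
```

Run:
```python
from h import *
c=shot('wrist','w1'); st=status.state(); print(st['eef_pos'],st['opening'],R.from_rotvec(st['tcp_rot']).as_matrix().round(3)); print(proj(c,st['eef_pos']),proj(c,[.552,-.092,.156]),proj(c,[.5597,-.005,.154]))
```

```text
[6.24493082e-01 1.25744743e-05 2.47469537e-01] 0.08549242759908428 [[-0.002  1.     0.   ]
 [ 0.     0.    -1.   ]
 [-1.    -0.002 -0.   ]]
(np.float64(320.2308172387715), np.float64(264.4434278546666)) (np.float64(239.87017330223784), np.float64(306.9316214176439)) (np.float64(241.74814681170147), np.float64(213.3624061965173))
```

View pics/w1.png

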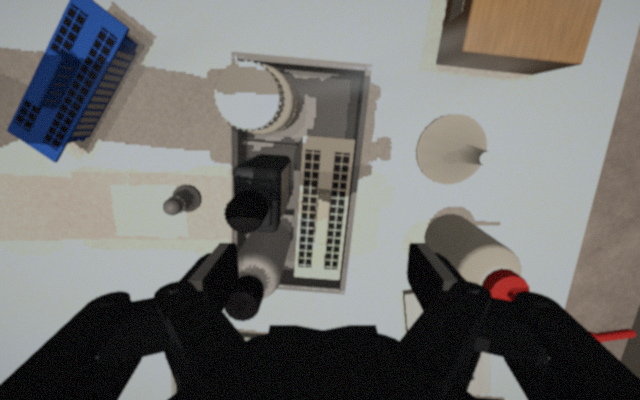

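That call was refused as a whole, so the picture is unchanged. I'll retry with every key filled in.

>>> apply_moves --targets '[{"hand": -0.4, "dx": 0, "dy": -40, "dz": 50, "ax": 0.087, "ay": 0, "az": 0}, {"hand": -0.4, "dx": 0, "dy": -72, "dz": 90, "ax": 0.087, "ay": 0, "az": 0}, {"hand": -0.4, "dx": 0, "dy": -72, "dz": 90, "ax": 0.087, "ay": 0, "az": 0}, {"hand": -0.4, "dx": 0, "dy": -72, "dz": 90, "ax": 0.087, "ay": 0, "az": 0}]' --squeeze 40

```text
time_s: 0.6
eef_pos: [0.5512, -0.0915, 0.2474]
tcp_rot: [1.274, 1.167, -1.277]
wrist_force: [0.7, 0.4, -0.1]
opening: 0.0596
```

Run:
```python
from h import *
c=shot('wrist','w2'); st=status.state(); print(st['eef_pos'],st['opening'],R.from_rotvec(st['tcp_rot']).as_matrix().round(3)); print(proj(c,st['eef_pos']),proj(c,[.552,-.092,.156]),proj(c,[.5597,-.005,.154]))
```

```text
[ 0.55241586 -0.09044595  0.24770752] 0.059871879409416316 [[-0.001  0.996 -0.089]
 [ 0.001 -0.089 -0.996]
 [-1.    -0.001 -0.001]]
(np.float64(322.5089635246262), np.float64(262.67024798210036)) (np.float64(322.4011629013704), np.float64(208.902954014005)) (np.float64(322.2239831606848), np.float64(93.60739272120382))
```

View pics/w2.png

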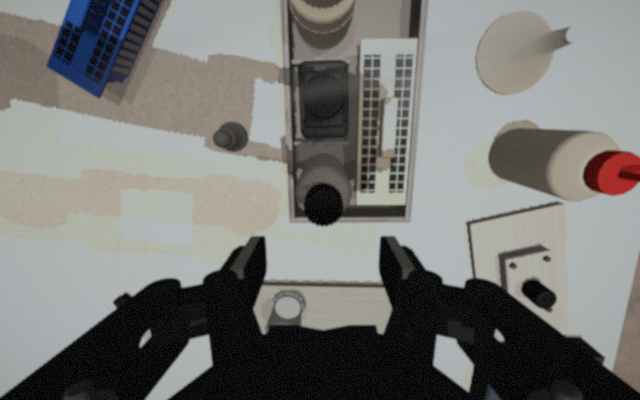

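>>> apply_moves --targets '[{"hand": -0.4, "dx": 40, "dy": 0, "dz": -1, "ax": 0, "ay": 0, "az": 0}, {"hand": -0.4, "dx": 75, "dy": 0, "dz": -1, "ax": 0, "ay": 0, "az": 0}, {"hand": -0.4, "dx": 95, "dy": 0, "dz": -1, "ax": 0, "ay": 0, "az": 0}, {"hand": -0.4, "dx": 104, "dy": 0, "dz": -1, "ax": 0, "ay": 0, "az": 0}, {"hand": -0.4, "dx": 104, "dy": 0, "dz": -1, "ax": 0, "ay": 0, "az": 0}, {"hand": 0, "dx": 104, "dy": 0, "dz": -1, "ax": 0, "ay": 0, "az": 0}, {"hand": 1, "dx": 104, "dy": 0, "dz": -1, "ax": 0, "ay": 0, "az": 0}, {"hand": 1, "dx": 104, "dy": 0, "dz": -1, "ax": 0, "ay": 0, "az": 0}, {"hand": 1, "dx": 104, "dy": 0, "dz": -1, "ax": 0, "ay": 0, "az": 0}, {"hand": 1, "dx": 104, "dy": 0, "dz": -1, "ax": 0, "ay": 0, "az": 0}]' --squeeze 50

```text
time_s: 1.65
eef_pos: [0.5536, -0.0896, 0.1456]
tcp_rot: [1.276, 1.164, -1.273]
wrist_force: [-1.3, 1.4, 5.4]
opening: 0.0299
```

Run:
```python
from h import *
c=load('w2'); 
print('beaker top',onz(c,288,304,.069),'tray edge',onz(c,270,283,.014),'pawn top',onz(c,228,134,.052),'flat',onz(c,323,93,.154),'jar',onz(c,322,4,.144))
print('cass',[onz(c,*p,.053)[:2] for p in [(361,40),(417,39),(405,206),(357,204)]],'caddy',[onz(c,*p,.045)[:2] for p in[(410,220),(290,221)]])
st=status.state();print(st['opening'],st['wrist_force'],st['eef_pos'])
```

```text
beaker top [ 0.49565059 -0.23914661  0.069     ] tray edge [ 0.4627882 -0.2413237  0.014    ] pawn top [ 0.45253525 -0.02913463  0.052     ] flat [ 0.56029935 -0.00463661  0.154     ] jar [0.56492867 0.05504919 0.144     ]
cass [array([0.60390118, 0.05074714]), array([0.66040846, 0.04653273]), array([ 0.64615423, -0.1297607 ]), array([ 0.58993093, -0.12226757])] caddy [array([ 0.6542171 , -0.15096681]), array([ 0.50752108, -0.13919702])]
0.029884088841868748 [-1.32869075  1.40450146  5.44217843] [ 0.55355681 -0.08962708  0.14557887]
```

Cap gripped (opening 30 mm for the 31 mm cap). Now I lift and carry it to the tray.

>>> apply_moves --targets '[{"hand": 1, "dx": -25, "dy": 0, "dz": 0, "ax": 0, "ay": 0, "az": 0}, {"hand": 1, "dx": -60, "dy": 0, "dz": 0, "ax": 0, "ay": 0, "az": 0}, {"hand": 1, "dx": -95, "dy": 0, "dz": 0, "ax": 0, "ay": 0, "az": 0}, {"hand": 1, "dx": -100, "dy": 4, "dz": 20, "ax": 0, "ay": 0, "az": 0}, {"hand": 1, "dx": -100, "dy": 12, "dz": 60, "ax": 0, "ay": 0, "az": 0}, {"hand": 1, "dx": -100, "dy": 20, "dz": 100, "ax": 0, "ay": 0, "az": 0}, {"hand": 1, "dx": -100, "dy": 28, "dz": 140, "ax": 0, "ay": 0, "az": 0}, {"hand": 1, "dx": -100, "dy": 36, "dz": 180, "ax": 0, "ay": 0, "az": 0}, {"hand": 1, "dx": -100, "dy": 44, "dz": 220, "ax": 0, "ay": 0, "az": 0}, {"hand": 1, "dx": -100, "dy": 52, "dz": 260, "ax": 0, "ay": 0, "az": 0}, {"hand": 1, "dx": -100, "dy": 58, "dz": 283, "ax": 0, "ay": 0, "az": 0}, {"hand": 1, "dx": -100, "dy": 60, "dz": 293, "ax": 0, "ay": 0, "az": 0}, {"hand": 1, "dx": -100, "dy": 60, "dz": 293, "ax": 0, "ay": 0, "az": 0}, {"hand": 1, "dx": -100, "dy": 60, "dz": 293, "ax": 0, "ay": 0, "az": 0}]'

```text
time_s: 3.05
eef_pos: [0.5865, -0.3853, 0.2447]
tcp_rot: [1.277, 1.167, -1.273]
wrist_force: [-0.5, -0.3, -3.4]
opening: 0.0298
```

Run:
```python
from h import *
c=shot('wrist','w3'); s=shot('scene','s3'); st=status.state();print(st['opening'],st['wrist_force'],st['eef_pos'])
a=np.hstack([cv2.imread('pics/w3.png')[:, 100:540],cv2.resize(cv2.imread('pics/s3.png')[150:350,120:300],None,fx=2,fy=2)]);cv2.imwrite('pics/v3.png',a);print(a.shape)
```

```text
0.029444759578513904 [ 0.34081143 -0.84465083 -3.05453851] [ 0.58687943 -0.38488933  0.24526207]
(400, 800, 3)
```

View pics/v3.png

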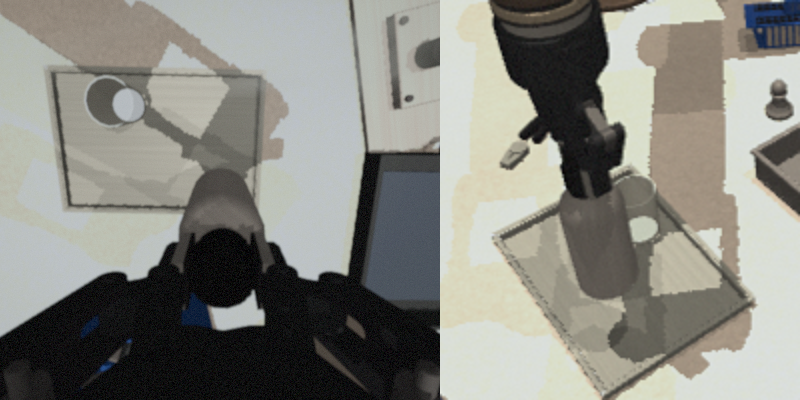

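The alu bottle hangs upright over the tray. In the wrist picture the tray corners are near (150,68), (363,76) and (166,210), and the beaker is near (207,101).

Run:
```python
from h import *
c=load('w3')
print('tray',[onz(c,*p,.014)[:2] for p in [(148,67),(364,76),(165,210)]])
print('beaker rim',onz(c,207,101,.069),'base',onz(c,228,105,.005))
```

```text
tray [array([ 0.39805213, -0.24020524]), array([ 0.64643589, -0.27201442]), array([ 0.37686089, -0.41253078])]
beaker rim [ 0.47951715 -0.28829612  0.069     ] base [ 0.48005106 -0.28904172  0.005     ]
```

>>> apply_moves --targets '[{"hand": 1, "dx": 35, "dy": 0, "dz": 0, "ax": 0, "ay": 0, "az": 0}, {"hand": 1, "dx": 70, "dy": 0, "dz": 0, "ax": 0, "ay": 0, "az": 0}, {"hand": 1, "dx": 90, "dy": 0, "dz": 0, "ax": 0, "ay": 0, "az": 0}, {"hand": 1, "dx": 97, "dy": 0, "dz": 0, "ax": 0, "ay": 0, "az": 0}, {"hand": 1, "dx": 100, "dy": 0, "dz": 0, "ax": 0, "ay": 0, "az": 0}, {"hand": 1, "dx": 100, "dy": 0, "dz": 0, "ax": 0, "ay": 0, "az": 0}, {"hand": 1, "dx": 100, "dy": 0, "dz": 0, "ax": 0, "ay": 0, "az": 0}]'

```text
time_s: 3.85
eef_pos: [0.5882, -0.3853, 0.1473]
tcp_rot: [1.275, 1.163, -1.27]
wrist_force: [-0.2, -0.4, -2.7]
opening: 0.0294
```

>>> apply_moves --targets '[{"hand": 1, "dx": 3, "dy": 0, "dz": 0, "ax": 0, "ay": 0, "az": 0}, {"hand": 1, "dx": 4, "dy": 0, "dz": 0, "ax": 0, "ay": 0, "az": 0}, {"hand": 1, "dx": 4, "dy": 0, "dz": 0, "ax": 0, "ay": 0, "az": 0}]'

```text
time_s: 4.15
eef_pos: [0.5889, -0.3859, 0.1446]
tcp_rot: [1.275, 1.161, -1.27]
wrist_force: [-0.8, -0.9, 0.8]
opening: 0.0296
```

>>> apply_moves --targets '[{"hand": 0, "dx": 0, "dy": 0, "dz": 0, "ax": 0, "ay": 0, "az": 0}, {"hand": -0.3, "dx": 0, "dy": 0, "dz": 0, "ax": 0, "ay": 0, "az": 0}, {"hand": -0.4, "dx": 0, "dy": 0, "dz": 0, "ax": 0, "ay": 0, "az": 0}, {"hand": -0.4, "dx": 0, "dy": 0, "dz": 0, "ax": 0, "ay": 0, "az": 0}, {"hand": -0.4, "dx": -30, "dy": 0, "dz": 0, "ax": 0, "ay": 0, "az": 0}, {"hand": -0.4, "dx": -75, "dy": 0, "dz": 0, "ax": 0, "ay": 0, "az": 0}, {"hand": -0.4, "dx": -100, "dy": 0, "dz": -20, "ax": 0, "ay": 0, "az": 0}, {"hand": -0.4, "dx": -100, "dy": -11, "dz": -67, "ax": 0, "ay": 0, "az": 0}, {"hand": -0.4, "dx": -100, "dy": -19, "dz": -115, "ax": 0, "ay": 0, "az": 0}, {"hand": -0.4, "dx": -100, "dy": -27, "dz": -163, "ax": 0, "ay": 0, "az": 0}, {"hand": -0.4, "dx": -100, "dy": -35, "dz": -211, "ax": 0, "ay": 0, "az": 0}, {"hand": -0.4, "dx": -100, "dy": -43, "dz": -259, "ax": 0, "ay": 0, "az": 0}, {"hand": -0.4, "dx": -100, "dy": -51, "dz": -307, "ax": 0, "ay": 0, "az": 0}, {"hand": -0.4, "dx": -100, "dy": -58, "dz": -355, "ax": 0, "ay": 0, "az": 0}, {"hand": -0.4, "dx": -100, "dy": -62, "dz": -377, "ax": 0, "ay": 0, "az": 0}, {"hand": -0.4, "dx": -100, "dy": -62, "dz": -377, "ax": 0, "ay": 0, "az": 0}, {"hand": -0.4, "dx": -100, "dy": -62, "dz": -377, "ax": 0, "ay": 0, "az": 0}]'

```text
time_s: 5.85
eef_pos: [0.5597, -0.0046, 0.244]
tcp_rot: [1.274, 1.161, -1.268]
wrist_force: [0.7, -0.3, 0.6]
opening: 0.0596
```

Run:
```python
from h import *
c=shot('wrist','w4'); s=shot('scene','s4'); st=status.state();print(st['opening'],st['wrist_force'],st['eef_pos'],R.from_rotvec(st['tcp_rot']).as_matrix().round(4))
for p in [(.560,-.0045,.154),(.5675,.0855,.144)]: print(proj(c,p))
i=cv2.imread('pics/w4.png');g=i.max(2)
# dark cap near predicted spot
m=((g<25)*255).astype(np.uint8)[150:250,270:380]
n,l,stt,cen=cv2.connectedComponentsWithStats(m)
for k in range(1,n):
    if stt[k,4]>150: print(stt[k]+[270,150,0,0,0],cen[k]+[270,150])
a=np.hstack([i[:,100:540],cv2.resize(cv2.imread('pics/s4.png')[150:350,120:300],None,fx=2,fy=2)]);cv2.imwrite('pics/v4.png',a)
```

```text
0.05997779520956376 [-0.74020958  0.10799343  0.52627955] [ 0.55982304 -0.00573783  0.24388036] [[ 0.0064  0.9961 -0.0885]
 [-0.0024 -0.0885 -0.9961]
 [-1.      0.0066  0.0018]]
(np.float64(320.73128629073216), np.float64(208.61315107791913))
(np.float64(320.2086030849548), np.float64(89.07862907333116))
[ 301  185   41   43 1203] [321.03574397 206.67664173]
```

View pics/v4.png

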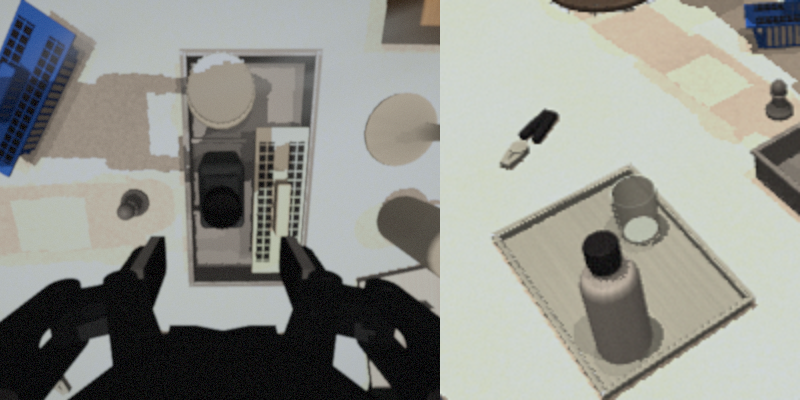

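The alu bottle stands upright on the tray and the beaker is unmoved. The flat bottle's cap is at wrist (321,207), where I expected it. Grasping it now.

>>> apply_moves --targets '[{"hand": -0.4, "dx": 40, "dy": 0, "dz": -1, "ax": 0, "ay": 0.002, "az": -0.006}, {"hand": -0.4, "dx": 75, "dy": 0, "dz": -1, "ax": 0, "ay": 0.002, "az": -0.006}, {"hand": -0.4, "dx": 95, "dy": 0, "dz": -1, "ax": 0, "ay": 0.002, "az": -0.006}, {"hand": -0.4, "dx": 103, "dy": 0, "dz": -1, "ax": 0, "ay": 0.002, "az": -0.006}, {"hand": 0, "dx": 103, "dy": 0, "dz": -1, "ax": 0, "ay": 0.002, "az": -0.006}, {"hand": 1, "dx": 103, "dy": 0, "dz": -1, "ax": 0, "ay": 0.002, "az": -0.006}, {"hand": 1, "dx": 103, "dy": 0, "dz": -1, "ax": 0, "ay": 0.002, "az": -0.006}, {"hand": 1, "dx": 103, "dy": 0, "dz": -1, "ax": 0, "ay": 0.002, "az": -0.006}, {"hand": 1, "dx": 103, "dy": 0, "dz": -1, "ax": 0, "ay": 0.002, "az": -0.006}]'

```text
time_s: 6.85
eef_pos: [0.5615, -0.0052, 0.1421]
tcp_rot: [1.275, 1.164, -1.272]
wrist_force: [0.6, -1.6, 1.6]
opening: 0.0296
```

>>> apply_moves --targets '[{"hand": 1, "dx": -25, "dy": 0, "dz": 0, "ax": 0, "ay": 0, "az": 0}, {"hand": 1, "dx": -60, "dy": 0, "dz": 0, "ax": 0, "ay": 0, "az": 0}, {"hand": 1, "dx": -95, "dy": 0, "dz": 0, "ax": 0, "ay": 0, "az": 0}, {"hand": 1, "dx": -102, "dy": -4, "dz": 20, "ax": 0, "ay": 0, "az": 0}, {"hand": 1, "dx": -102, "dy": -10, "dz": 60, "ax": 0, "ay": 0, "az": 0}, {"hand": 1, "dx": -102, "dy": -16, "dz": 105, "ax": 0, "ay": 0, "az": 0}, {"hand": 1, "dx": -102, "dy": -19, "dz": 150, "ax": 0, "ay": 0, "az": 0}, {"hand": 1, "dx": -102, "dy": -19, "dz": 195, "ax": 0, "ay": 0, "az": 0}, {"hand": 1, "dx": -102, "dy": -19, "dz": 240, "ax": 0, "ay": 0, "az": 0}, {"hand": 1, "dx": -102, "dy": -19, "dz": 285, "ax": 0, "ay": 0, "az": 0}, {"hand": 1, "dx": -102, "dy": -19, "dz": 325, "ax": 0, "ay": 0, "az": 0}, {"hand": 1, "dx": -102, "dy": -19, "dz": 355, "ax": 0, "ay": 0, "az": 0}, {"hand": 1, "dx": -102, "dy": -19, "dz": 372, "ax": 0, "ay": 0, "az": 0}, {"hand": 1, "dx": -102, "dy": -19, "dz": 377, "ax": 0, "ay": 0, "az": 0}, {"hand": 1, "dx": -102, "dy": -19, "dz": 377, "ax": 0, "ay": 0, "az": 0}]'

```text
time_s: 8.35
eef_pos: [0.5089, -0.3784, 0.2437]
tcp_rot: [1.276, 1.165, -1.272]
wrist_force: [-0.0, -0.1, -3.3]
opening: 0.0296
```

>>> apply_moves --targets '[{"hand": 1, "dx": 35, "dy": 0, "dz": 0, "ax": 0, "ay": 0, "az": 0}, {"hand": 1, "dx": 70, "dy": 0, "dz": 0, "ax": 0, "ay": 0, "az": 0}, {"hand": 1, "dx": 92, "dy": 0, "dz": 0, "ax": 0, "ay": 0, "az": 0}, {"hand": 1, "dx": 100, "dy": 0, "dz": 0, "ax": 0, "ay": 0, "az": 0}, {"hand": 1, "dx": 103, "dy": 0, "dz": 0, "ax": 0, "ay": 0, "az": 0}, {"hand": 1, "dx": 104, "dy": 0, "dz": 0, "ax": 0, "ay": 0, "az": 0}, {"hand": 1, "dx": 104, "dy": 0, "dz": 0, "ax": 0, "ay": 0, "az": 0}]'

```text
time_s: 9.05
eef_pos: [0.5095, -0.3775, 0.1414]
tcp_rot: [1.276, 1.166, -1.271]
wrist_force: [-3.5, 2.9, 4.4]
opening: 0.0297
```

>>> apply_moves --targets '[{"hand": 0, "dx": 0, "dy": 0, "dz": 0, "ax": 0, "ay": 0, "az": 0}, {"hand": -0.3, "dx": 0, "dy": 0, "dz": 0, "ax": 0, "ay": 0, "az": 0}, {"hand": -0.4, "dx": 0, "dy": 0, "dz": 0, "ax": 0, "ay": 0, "az": 0}, {"hand": -0.4, "dx": 0, "dy": 0, "dz": 0, "ax": 0, "ay": 0, "az": 0}, {"hand": -0.4, "dx": -30, "dy": 0, "dz": 0, "ax": 0, "ay": 0, "az": 0}, {"hand": -0.4, "dx": -75, "dy": 0, "dz": 0, "ax": 0, "ay": 0, "az": 0}, {"hand": -0.75, "dx": -100, "dy": 0, "dz": -20, "ax": 0, "ay": 0, "az": 0}, {"hand": -0.75, "dx": -102, "dy": 2, "dz": -67, "ax": 0, "ay": 0, "az": 0}, {"hand": -0.75, "dx": -102, "dy": 4, "dz": -115, "ax": 0, "ay": 0, "az": 0}, {"hand": -0.75, "dx": -102, "dy": 6, "dz": -163, "ax": 0, "ay": 0, "az": 0}, {"hand": -0.75, "dx": -102, "dy": 8, "dz": -211, "ax": 0, "ay": 0, "az": 0}, {"hand": -0.75, "dx": -102, "dy": 10, "dz": -259, "ax": 0, "ay": 0, "az": 0}, {"hand": -0.75, "dx": -102, "dy": 12, "dz": -307, "ax": 0, "ay": 0, "az": 0}, {"hand": -0.75, "dx": -102, "dy": 14, "dz": -355, "ax": 0, "ay": 0, "az": 0}, {"hand": -0.75, "dx": -102, "dy": 16, "dz": -403, "ax": 0, "ay": 0, "az": 0}, {"hand": -0.75, "dx": -102, "dy": 17, "dz": -445, "ax": 0, "ay": 0, "az": 0}, {"hand": -0.75, "dx": -102, "dy": 17, "dz": -464, "ax": 0, "ay": 0, "az": 0}, {"hand": -0.75, "dx": -102, "dy": 17, "dz": -464, "ax": 0, "ay": 0, "az": 0}, {"hand": -0.75, "dx": -102, "dy": 17, "dz": -464, "ax": 0, "ay": 0, "az": 0}]'

```text
time_s: 10.95
eef_pos: [0.5669, 0.083, 0.2441]
tcp_rot: [1.275, 1.166, -1.271]
wrist_force: [0.4, 0.4, 0.3]
opening: 0.075
```

Run:
```python
from h import *
c=shot('wrist','w5'); s=shot('scene','s5'); st=status.state();print(st['opening'],st['wrist_force'],st['eef_pos'],R.from_rotvec(st['tcp_rot']).as_matrix().round(4))
for p in [(.5678,.085,.144)]: print(proj(c,p))
i=cv2.imread('pics/w5.png')
a=np.hstack([i[:,100:540],cv2.resize(cv2.imread('pics/s5.png')[150:350,120:300],None,fx=2,fy=2)]);cv2.imwrite('pics/v5.png',a)
```

```text
0.07464518548205483 [ 1.34859138e+00 -1.08273941e-03 -4.22051851e-01] [0.56695266 0.08193357 0.2441336 ] [[ 2.40e-03  9.96e-01 -8.90e-02]
 [ 9.00e-04 -8.90e-02 -9.96e-01]
 [-1.00e+00  2.30e-03 -1.10e-03]]
(np.float64(321.61673985718744), np.float64(202.92062958527856))
```

View pics/v5.png

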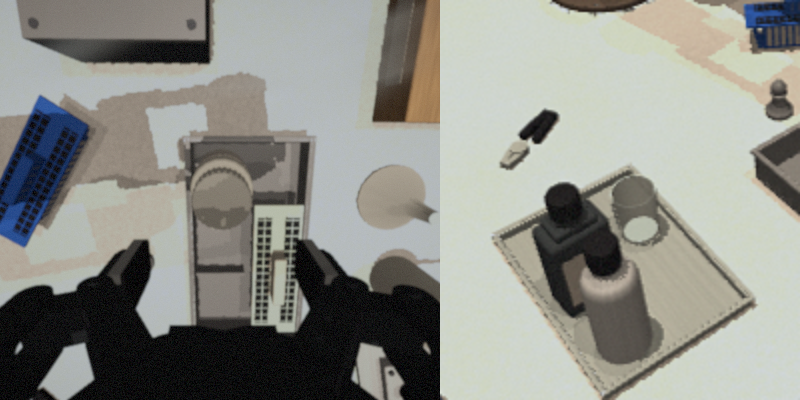

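The flat bottle stands upright next to the alu bottle. The jar lid is at wrist (322,197), about 6 mm further in +y than the tool. Grasping it now.

>>> apply_moves --targets '[{"hand": -0.75, "dx": 40, "dy": 0, "dz": -6, "ax": 0, "ay": 0, "az": -0.002}, {"hand": -0.75, "dx": 75, "dy": 0, "dz": -6, "ax": 0, "ay": 0, "az": -0.002}, {"hand": -0.75, "dx": 98, "dy": 0, "dz": -6, "ax": 0, "ay": 0, "az": -0.002}, {"hand": -0.75, "dx": 108, "dy": 0, "dz": -6, "ax": 0, "ay": 0, "az": -0.002}, {"hand": -0.4, "dx": 108, "dy": 0, "dz": -6, "ax": 0, "ay": 0, "az": -0.002}, {"hand": 1, "dx": 108, "dy": 0, "dz": -6, "ax": 0, "ay": 0, "az": -0.002}, {"hand": 1, "dx": 108, "dy": 0, "dz": -6, "ax": 0, "ay": 0, "az": -0.002}, {"hand": 1, "dx": 108, "dy": 0, "dz": -6, "ax": 0, "ay": 0, "az": -0.002}, {"hand": 1, "dx": 108, "dy": 0, "dz": -6, "ax": 0, "ay": 0, "az": -0.002}]'

```text
time_s: 11.95
eef_pos: [0.5685, 0.088, 0.1372]
tcp_rot: [1.277, 1.165, -1.272]
wrist_force: [-0.1, 0.0, 1.3]
opening: 0.0485
```

>>> apply_moves --targets '[{"hand": 1, "dx": -25, "dy": 0, "dz": 0, "ax": 0, "ay": 0, "az": 0}, {"hand": 1, "dx": -60, "dy": 0, "dz": 0, "ax": 0, "ay": 0, "az": 0}, {"hand": 1, "dx": -95, "dy": 0, "dz": 0, "ax": 0, "ay": 0, "az": 0}, {"hand": 1, "dx": -105, "dy": -4, "dz": 20, "ax": 0, "ay": 0, "az": 0}, {"hand": 1, "dx": -105, "dy": -16, "dz": 60, "ax": 0, "ay": 0, "az": 0}, {"hand": 1, "dx": -105, "dy": -30, "dz": 102, "ax": 0, "ay": 0, "az": 0}, {"hand": 1, "dx": -105, "dy": -45, "dz": 145, "ax": 0, "ay": 0, "az": 0}, {"hand": 1, "dx": -105, "dy": -60, "dz": 188, "ax": 0, "ay": 0, "az": 0}, {"hand": 1, "dx": -105, "dy": -75, "dz": 231, "ax": 0, "ay": 0, "az": 0}, {"hand": 1, "dx": -105, "dy": -88, "dz": 274, "ax": 0, "ay": 0, "az": 0}, {"hand": 1, "dx": -105, "dy": -96, "dz": 317, "ax": 0, "ay": 0, "az": 0}, {"hand": 1, "dx": -105, "dy": -96, "dz": 360, "ax": 0, "ay": 0, "az": 0}, {"hand": 1, "dx": -105, "dy": -96, "dz": 403, "ax": 0, "ay": 0, "az": 0}, {"hand": 1, "dx": -105, "dy": -96, "dz": 440, "ax": 0, "ay": 0, "az": 0}, {"hand": 1, "dx": -105, "dy": -96, "dz": 463, "ax": 0, "ay": 0, "az": 0}, {"hand": 1, "dx": -105, "dy": -96, "dz": 470, "ax": 0, "ay": 0, "az": 0}, {"hand": 1, "dx": -105, "dy": -96, "dz": 470, "ax": 0, "ay": 0, "az": 0}, {"hand": 1, "dx": -105, "dy": -96, "dz": 470, "ax": 0, "ay": 0, "az": 0}]'

```text
time_s: 13.75
eef_pos: [0.4308, -0.3703, 0.241]
tcp_rot: [1.277, 1.167, -1.271]
wrist_force: [0.3, 1.2, -2.6]
opening: 0.0484
```

>>> apply_moves --targets '[{"hand": 1, "dx": 35, "dy": 0, "dz": 0, "ax": 0, "ay": 0, "az": 0}, {"hand": 1, "dx": 70, "dy": 0, "dz": 0, "ax": 0, "ay": 0, "az": 0}, {"hand": 1, "dx": 93, "dy": 0, "dz": 0, "ax": 0, "ay": 0, "az": 0}, {"hand": 1, "dx": 102, "dy": 0, "dz": 0, "ax": 0, "ay": 0, "az": 0}, {"hand": 1, "dx": 105, "dy": 0, "dz": 0, "ax": 0, "ay": 0, "az": 0}, {"hand": 1, "dx": 106, "dy": 0, "dz": 0, "ax": 0, "ay": 0, "az": 0}, {"hand": 1, "dx": 106, "dy": 0, "dz": 0, "ax": 0, "ay": 0, "az": 0}]'

```text
time_s: 14.45
eef_pos: [0.4314, -0.3698, 0.1363]
tcp_rot: [1.276, 1.166, -1.271]
wrist_force: [-2.4, 1.7, 3.5]
opening: 0.0482
```

>>> apply_moves --targets '[{"hand": 0, "dx": 0, "dy": 0, "dz": 0, "ax": 0, "ay": 0, "az": 0}, {"hand": -0.5, "dx": 0, "dy": 0, "dz": 0, "ax": 0, "ay": 0, "az": 0}, {"hand": -0.6, "dx": 0, "dy": 0, "dz": 0, "ax": 0, "ay": 0, "az": 0}, {"hand": -0.6, "dx": 0, "dy": 0, "dz": 0, "ax": 0, "ay": 0, "az": 0}, {"hand": -0.6, "dx": -30, "dy": 0, "dz": 0, "ax": 0, "ay": 0, "az": 0}, {"hand": -0.6, "dx": -75, "dy": 0, "dz": 0, "ax": 0, "ay": 0, "az": 0}, {"hand": -0.4, "dx": -105, "dy": 5, "dz": -10, "ax": 0, "ay": 0, "az": 0}, {"hand": -0.4, "dx": -105, "dy": 24, "dz": -50, "ax": 0, "ay": 0, "az": 0}, {"hand": -0.4, "dx": -105, "dy": 43, "dz": -92, "ax": 0, "ay": 0, "az": 0}, {"hand": -0.4, "dx": -105, "dy": 62, "dz": -134, "ax": 0, "ay": 0, "az": 0}, {"hand": -0.4, "dx": -105, "dy": 81, "dz": -176, "ax": 0, "ay": 0, "az": 0}, {"hand": -0.4, "dx": -105, "dy": 100, "dz": -218, "ax": 0, "ay": 0, "az": 0}, {"hand": -0.4, "dx": -105, "dy": 120, "dz": -260, "ax": 0, "ay": 0, "az": 0}, {"hand": -0.4, "dx": -105, "dy": 140, "dz": -302, "ax": 0, "ay": 0, "az": 0}, {"hand": -0.4, "dx": -105, "dy": 158, "dz": -338, "ax": 0, "ay": 0, "az": 0}, {"hand": -0.4, "dx": -105, "dy": 163, "dz": -347, "ax": 0, "ay": 0, "az": 0}, {"hand": -0.4, "dx": -105, "dy": 163, "dz": -347, "ax": 0, "ay": 0, "az": 0}, {"hand": -0.4, "dx": -105, "dy": 163, "dz": -347, "ax": 0, "ay": 0, "az": 0}]'

```text
time_s: 16.25
eef_pos: [0.6234, -0.0394, 0.2423]
tcp_rot: [1.275, 1.167, -1.272]
wrist_force: [-0.4, -0.4, -0.1]
opening: 0.0595
```

Run:
```python
from h import *
c=shot('wrist','w6'); s=shot('scene','s6'); st=status.state();print(st['opening'],st['wrist_force'],st['eef_pos'],R.from_rotvec(st['tcp_rot']).as_matrix().round(4))
print(proj(c,[.625,-.0387,.077]))
i=cv2.imread('pics/w6.png')
a=np.hstack([i[:,100:540],cv2.resize(cv2.imread('pics/s6.png')[150:350,120:300],None,fx=2,fy=2)]);cv2.imwrite('pics/v6.png',a)
```

```text
0.05910302021171187 [ 0.03698835  0.53348976 -0.25960758] [ 0.62319122 -0.04014249  0.24239632] [[ 0.0017  0.996  -0.0893]
 [ 0.0019 -0.0893 -0.996 ]
 [-1.      0.0015 -0.002 ]]
(np.float64(322.63799279584873), np.float64(186.64937845060388))
```

View pics/v6.png

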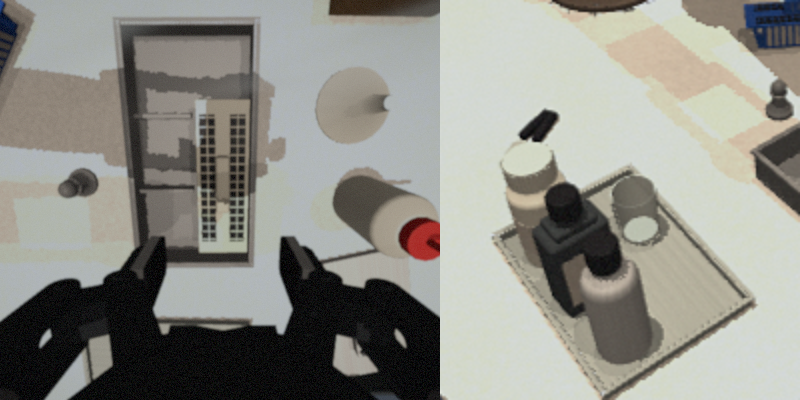

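All three containers are upright on the tray and the beaker and pawn are untouched. The cassette flange corners in the wrist picture are (295,98), (350,99), (348,253) and (299,252).

Run:
```python
from h import *
np.set_printoptions(precision=4,suppress=True)
c=load('w6')
P=np.array([onz(c,*p,.053)[:2] for p in [(295,98),(350,99),(348,253),(299,252)]]);print(P,P.mean(0))
e=(P[0]+P[1]-P[2]-P[3])/2;print('len',np.linalg.norm(e),'yaw',np.arctan2(-e[0],e[1]), 'w',np.linalg.norm(P[0]-P[1]),np.linalg.norm(P[2]-P[3]))
Q=np.array([onz(c,*p,.045)[:2] for p in [(213,18),(358,20),(353,265),(227,264)]]);print(Q,Q.mean(0));e=(Q[0]+Q[1]-Q[2]-Q[3])/2;print(np.linalg.norm(e),np.arctan2(-e[0],e[1]))
# rib mask: brightness profile of rows near rib
g=cv2.cvtColor(cv2.imread('pics/w6.png'),cv2.COLOR_BGR2GRAY)
for r in (165,178,190): print(r,g[r,292:356:1])
```

```text
[[ 0.604   0.0534]
 [ 0.6614  0.0474]
 [ 0.6481 -0.1295]
 [ 0.5888 -0.1229]] [ 0.6256 -0.0379]
len 0.1771856667169344 yaw -0.0804545805437225 w 0.05778985314325302 0.05962765580852136
[[ 0.5298  0.1368]
 [ 0.6749  0.1223]
 [ 0.6538 -0.1507]
 [ 0.4955 -0.1353]] [ 0.5885 -0.0067]
0.27393330629369644 -0.10130500356419445
165 [ 64  67  64  71  91 123 132 118  96  79  75  77  73  76  96 109 101  85
  70  58  57  58  58  83 101 122 135 134 135 137 134 135 138 137 137 130
 115  97  72  66  71  66  70  78 100 112  97  71  67  71  72  74  88 106
 119 113  89  63  51  69  78  69  73  80]
178 [116 116 118 115 110 110 116 106  92  51  17  19  19  19  44  75  80  59
  24   9  19  13  36  56  90 103 111 114 116 115 120 117 119 120 119 117
 106  85  52  32  25  11  23  39  72  87  70  37  21  12  23  38  79 108
 118 108  73  50  55  78  77  78  73  95]
190 [109  98 102 110 123 143 170 173 157 133 122 119 120 120 132 148 154 139
 125 113  90  80  68  71  83 104 118 117 113 115 116 116 117 120 113 116
 110  93  84  83  83  79  87  87  99 105  91  84  85  83  86  90  96 113
 116 103  71  53  59  71  72  70  84 119]
```

>>> apply_moves --targets '[{"hand": 0.3, "dx": 40, "dy": 2, "dz": -2, "ax": 0, "ay": 0.002, "az": -0.002}, {"hand": 0.3, "dx": 80, "dy": 2, "dz": -2, "ax": 0, "ay": 0.002, "az": -0.002}, {"hand": 0.3, "dx": 120, "dy": 2, "dz": -2, "ax": 0, "ay": 0.002, "az": -0.002}, {"hand": 0.3, "dx": 145, "dy": 2, "dz": -2, "ax": 0, "ay": 0.002, "az": -0.002}, {"hand": 0.3, "dx": 155, "dy": 2, "dz": -2, "ax": 0, "ay": 0.002, "az": -0.002}, {"hand": 0.3, "dx": 160, "dy": 2, "dz": -2, "ax": 0, "ay": 0.002, "az": -0.002}, {"hand": 0.3, "dx": 164, "dy": 2, "dz": -2, "ax": 0, "ay": 0.002, "az": -0.002}, {"hand": 0.3, "dx": 166, "dy": 2, "dz": -2, "ax": 0, "ay": 0.002, "az": -0.002}, {"hand": 0.3, "dx": 166, "dy": 2, "dz": -2, "ax": 0, "ay": 0.002, "az": -0.002}]'

```text
time_s: 17.25
eef_pos: [0.6266, -0.0382, 0.0777]
tcp_rot: [1.279, 1.167, -1.272]
wrist_force: [0.3, -0.2, 0.9]
opening: 0.0299
```

>>> apply_moves --targets '[{"hand": 0.3, "dx": 4, "dy": 0, "dz": 0, "ax": 0, "ay": 0, "az": 0}, {"hand": 0.3, "dx": 4, "dy": 0, "dz": 0, "ax": 0, "ay": 0, "az": 0}, {"hand": 1, "dx": 4, "dy": 0, "dz": 0, "ax": 0, "ay": 0, "az": 0}, {"hand": 1, "dx": 4, "dy": 0, "dz": 0, "ax": 0, "ay": 0, "az": 0}, {"hand": 1, "dx": 4, "dy": 0, "dz": 0, "ax": 0, "ay": 0, "az": 0}, {"hand": 1, "dx": 4, "dy": 0, "dz": 0, "ax": 0, "ay": 0, "az": 0}, {"hand": 1, "dx": 4, "dy": 0, "dz": 0, "ax": 0, "ay": 0, "az": 0}]' --squeeze 80

```text
time_s: 17.95
eef_pos: [0.6266, -0.0381, 0.0738]
tcp_rot: [1.279, 1.167, -1.272]
wrist_force: [-0.2, 0.6, 1.5]
opening: 0.0121
```

>>> apply_moves --targets '[{"hand": 1, "dx": -20, "dy": 0, "dz": 0, "ax": 0, "ay": 0, "az": 0}, {"hand": 1, "dx": -60, "dy": 0, "dz": 0, "ax": 0, "ay": 0, "az": 0}, {"hand": 1, "dx": -100, "dy": 0, "dz": 0, "ax": 0, "ay": 0, "az": 0}, {"hand": 1, "dx": -140, "dy": -4, "dz": -10, "ax": 0, "ay": 0, "az": 0}, {"hand": 1, "dx": -170, "dy": -25, "dz": -42, "ax": 0, "ay": 0, "az": 0}, {"hand": 1, "dx": -190, "dy": -45, "dz": -80, "ax": 0, "ay": 0, "az": 0}, {"hand": 1, "dx": -196, "dy": -66, "dz": -118, "ax": 0, "ay": 0, "az": 0}, {"hand": 1, "dx": -196, "dy": -87, "dz": -156, "ax": 0, "ay": 0, "az": 0}, {"hand": 1, "dx": -196, "dy": -107, "dz": -188, "ax": 0, "ay": 0, "az": 0}, {"hand": 1, "dx": -196, "dy": -113, "dz": -199, "ax": 0, "ay": 0, "az": 0}, {"hand": 1, "dx": -196, "dy": -113, "dz": -199, "ax": 0, "ay": 0, "az": 0}, {"hand": 1, "dx": -196, "dy": -113, "dz": -199, "ax": 0, "ay": 0, "az": 0}]'

```text
time_s: 19.15
eef_pos: [0.5317, 0.1688, 0.2701]
tcp_rot: [1.278, 1.166, -1.272]
wrist_force: [0.2, 0.5, -1.1]
opening: 0.0122
```

Run:
```python
from h import *
c=shot('wrist','w7'); st=status.state();print(st['opening'],st['wrist_force'],st['eef_pos'],R.from_rotvec(st['tcp_rot']).as_matrix().round(4))
```

```text
0.012273176119316694 [-0.46180921 -0.64578259 -1.24673443] [0.53198233 0.16834139 0.27011561] [[ 0.0021  0.9959 -0.0901]
 [ 0.0028 -0.0901 -0.9959]
 [-1.      0.0019 -0.003 ]]
```

View pics/w7.png

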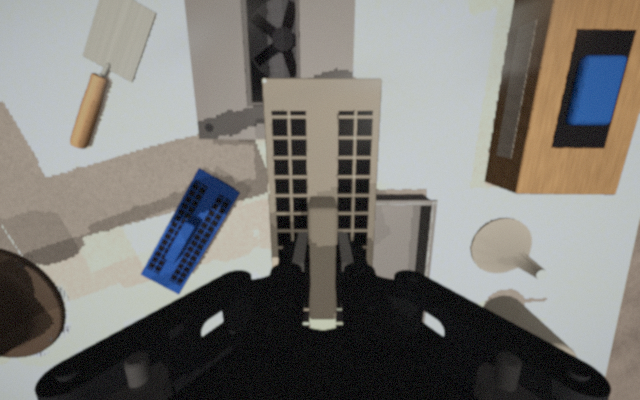

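Cassette hangs straight in the grip, its far end at rows ~79, cols 262–382. The fume unit's top shows ahead, cols ~190–354, with its slot near 246–300. Moving closer to see the rest of it.

>>> apply_moves --targets '[{"hand": 1, "dx": -10, "dy": -15, "dz": -35, "ax": 0, "ay": 0, "az": 0}, {"hand": 1, "dx": -30, "dy": -30, "dz": -70, "ax": 0, "ay": 0, "az": 0}, {"hand": 1, "dx": -30, "dy": -42, "dz": -92, "ax": 0, "ay": 0, "az": 0}, {"hand": 1, "dx": -30, "dy": -45, "dz": -100, "ax": 0, "ay": 0.003, "az": -0.002}, {"hand": 1, "dx": -30, "dy": -45, "dz": -100, "ax": 0, "ay": 0.003, "az": -0.002}, {"hand": 1, "dx": -30, "dy": -45, "dz": -100, "ax": 0, "ay": 0.003, "az": -0.002}]'

```text
time_s: 19.8
eef_pos: [0.4966, 0.2703, 0.2995]
tcp_rot: [1.279, 1.168, -1.275]
wrist_force: [0.3, -0.3, -2.2]
opening: 0.0125
```

Run:
```python
from h import *
c=shot('wrist','w8'); st=status.state();print(st['opening'],st['wrist_force'],st['eef_pos'],R.from_rotvec(st['tcp_rot']).as_matrix().round(4))
```

```text
0.012096457520310399 [ 0.09193713  0.74398741 -1.56434267] [0.4966577  0.27024425 0.29960457] [[-3.000e-04  9.958e-01 -9.180e-02]
 [ 4.500e-03 -9.180e-02 -9.958e-01]
 [-1.000e+00 -7.000e-04 -4.500e-03]]
```

View pics/w8.png

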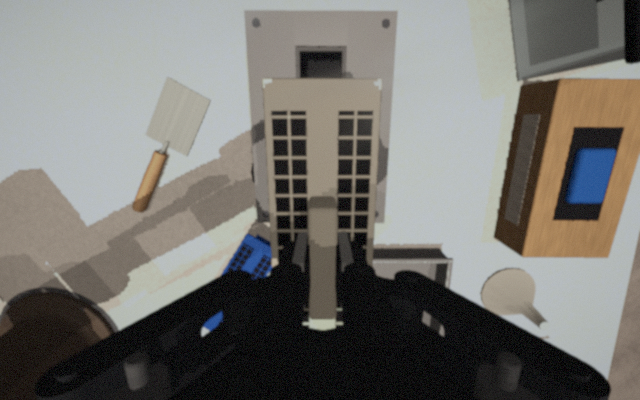

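Run:
```python
from h import *
np.set_printoptions(precision=4,suppress=True)
c=load('w8'); g=cv2.GaussianBlur(cv2.cvtColor(cv2.imread('pics/w8.png'),cv2.COLOR_BGR2GRAY),(3,3),0).astype(float)
def edge(line,a,b,sgn):
    d=np.diff(line[a:b])*sgn; k=int(d.argmax()); s=slice(max(k-2,0),k+3); w=np.clip(d[s],0,None); return a+0.5+(np.arange(len(d))[s]*w).sum()/w.sum()
def line(pts): return cv2.fitLine(np.array(pts,np.float32),cv2.DIST_HUBER,0,.01,.01).ravel()
Lp=[(edge(g[r],235,262,-1),r) for r in range(28,74,2)]
Rp=[(edge(g[r],382,408,1),r) for r in range(28,200,4)]
Fp=[(x,edge(g[:,x],2,22,-1)) for x in range(265,375,5)]
Ls=[(edge(g[r],285,308,-1),r) for r in range(54,74,2)];Rs=[(edge(g[r],336,360,1),r) for r in range(54,74,2)]
Fs=[(x,edge(g[:,x],36,58,-1)) for x in range(302,342,4)]
W={}
for n,P in [('L',Lp),('R',Rp),('F',Fp),('Ls',Ls),('Rs',Rs),('Fs',Fs)]:
    q=np.array([onz(c,*p,.11)[:2] for p in P]); l=line(q*1000)/np.array([1,1,1000,1000]); W[n]=l
    d=l[:2]; d=d*np.sign(d[1] if n[0]!='F' else d[0]); yaw=np.arctan2(-d[0],d[1]) if n[0]!='F' else np.arctan2(d[1],d[0])
    res=np.abs((q-l[2:])@np.array([-l[1],l[0]])); print(n,'yaw',round(yaw,4),'pt',l[2:],'res',np.median(res))
def inter(a,b):
    t=np.linalg.solve(np.c_[a[:2],-b[:2]],b[2:]-a[2:]); return a[2:]+a[:2]*t[0]
A,B=inter(W['L'],W['F']),inter(W['R'],W['F']); print('far corners',A,B,np.linalg.norm(A-B))
S,T=inter(W['Ls'],W['Fs']),inter(W['Rs'],W['Fs']); print('slot far',S,T,np.linalg.norm(S-T))
print('near corners',onz(c,257,222,.11),onz(c,384,222,.11))
e=status.state()['eef_pos']; Rm=R.from_rotvec(status.state()['tcp_rot']).as_matrix()
for p in [(262,79),(382,79),(321.5,323)]:
    q=onz(c,*p,e[2]-.0208); print('cass',q, Rm.T@(q-e))
```

```text
L yaw -0.0975 pt [0.4334 0.4138] res 4.45032227276095e-05
R yaw -0.0947 pt [0.5774 0.3466] res 6.553809778107776e-05
F yaw -0.0959 pt [0.4939 0.4438] res 6.457235747282744e-05
Ls yaw -0.0966 pt [0.4857 0.3969] res 3.4327281188545354e-05
Rs yaw -0.0719 pt [0.5284 0.3929] res 6.759099485584673e-05
Fs yaw -0.0915 pt [0.5075 0.4059] res 0.00010766308472227332
far corners [0.4369 0.4493] [0.5858 0.435 ] 0.1496509603200836
slot far [0.4868 0.4078] [0.5292 0.4039] 0.042549197084573484
near corners [0.4163 0.2303 0.11  ] [0.5656 0.2168 0.11  ]
cass [0.4767 0.3601 0.2788] [ 0.0212 -0.0281 -0.0876]
cass [0.5342 0.3549 0.2788] [ 0.0212  0.0297 -0.0876]
cass [0.4925 0.2197 0.2788] [0.0206 0.0005 0.0508]
```

>>> apply_moves --targets '[{"hand": 1, "dx": 10, "dy": -1, "dz": -25, "ax": 0.004, "ay": -0.0045, "az": 0}, {"hand": 1, "dx": 35, "dy": -2, "dz": -50, "ax": 0.004, "ay": -0.0045, "az": 0}, {"hand": 1, "dx": 65, "dy": -2.3, "dz": -62.5, "ax": 0.004, "ay": -0.0045, "az": 0}, {"hand": 1, "dx": 90, "dy": -2.3, "dz": -62.5, "ax": 0.004, "ay": -0.0045, "az": 0}, {"hand": 1, "dx": 104, "dy": -2.3, "dz": -62.5, "ax": 0.004, "ay": -0.0045, "az": 0}, {"hand": 1, "dx": 104, "dy": -2.3, "dz": -62.5, "ax": 0.004, "ay": -0.0045, "az": 0}, {"hand": 1, "dx": 104, "dy": -2.3, "dz": -62.5, "ax": 0.004, "ay": -0.0045, "az": 0}, {"hand": 1, "dx": 104, "dy": -2.3, "dz": -62.5, "ax": 0.004, "ay": -0.0045, "az": 0}]'

```text
time_s: 20.65
eef_pos: [0.5015, 0.3332, 0.1978]
tcp_rot: [1.282, 1.162, -1.278]
wrist_force: [0.2, 0.1, -1.0]
opening: 0.0124
```

Run:
```python
from h import *
np.set_printoptions(precision=4,suppress=True)
c=shot('wrist','w9');shot('side','d9'); st=status.state();e=st['eef_pos'];M=R.from_rotvec(st['tcp_rot']).as_matrix();print(st['wrist_force'],e,M.round(4))
g=cv2.GaussianBlur(cv2.cvtColor(cv2.imread('pics/w9.png'),cv2.COLOR_BGR2GRAY),(3,3),0).astype(float)
ctr=np.array([.501,.3323]);y=np.array([.0958,.9954]);x=np.array([.9954,-.0958])
for n,a,b in [('FL',-.075,.11),('FR',.075,.11),('NL',-.075,-.11),('NR',.075,-.11)]: print(n,proj(c,[*(ctr+a*x+b*y),.11]))
cc=e+M@np.array([0,.0008,.0004]);print('cass centre',cc, 'err in fume frame mm',1000*np.array([(cc[:2]-ctr)@x,(cc[:2]-ctr)@y]))
cv2.imwrite('pics/v9.png',np.hstack([cv2.imread('pics/w9.png')[:,150:500],cv2.resize(cv2.imread('pics/d9.png')[150:350,90:300],None,fx=2,fy=2)]))
```

```text
[ 0.0632  1.0723 -1.1918] [0.5013 0.3334 0.1978] [[ 0.0022  0.9954 -0.0962]
 [ 0.0017 -0.0962 -0.9954]
 [-1.      0.002  -0.0019]]
FL (np.float64(210.93466487932645), np.float64(59.08931083785714))
FR (np.float64(428.7965297657016), np.float64(59.046274039187125))
NL (np.float64(236.71480988634198), np.float64(328.3447532927478))
NR (np.float64(404.4151063546972), np.float64(328.0836725490527))
cass centre [0.502  0.333  0.1978] err in fume frame mm [0.9443 0.7607]
```

View pics/v9.png

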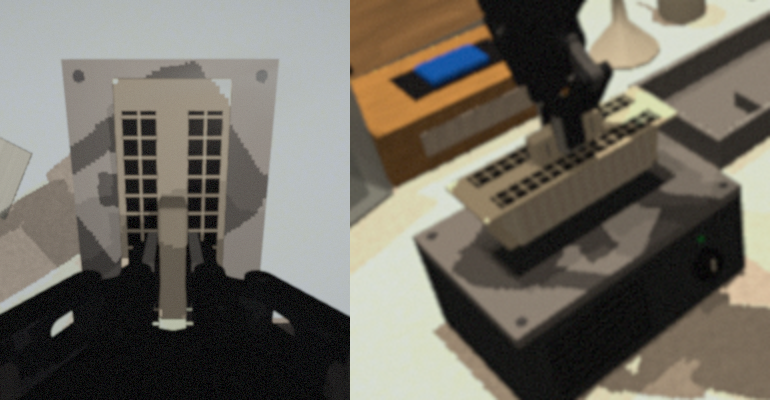

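The predicted plate corners match the picture to about 1 px: far corners at (212,59) and (428,59) in the wrist frame. The cassette is over the slot to about 1 mm, so I correct that and lower it.

>>> apply_moves --targets '[{"hand": 1, "dx": 0, "dy": -1, "dz": 0.8, "ax": 0, "ay": -0.0015, "az": -0.002}, {"hand": 1, "dx": 8, "dy": -1, "dz": 0.8, "ax": 0, "ay": -0.0015, "az": -0.002}, {"hand": 1, "dx": 14, "dy": -1, "dz": 0.8, "ax": 0, "ay": -0.0015, "az": -0.002}, {"hand": 1, "dx": 19, "dy": -1, "dz": 0.8, "ax": 0, "ay": -0.0015, "az": -0.002}, {"hand": 1, "dx": 24, "dy": -1, "dz": 0.8, "ax": 0, "ay": -0.0015, "az": -0.002}, {"hand": 1, "dx": 29, "dy": -1, "dz": 0.8, "ax": 0, "ay": -0.0015, "az": -0.002}, {"hand": 1, "dx": 34, "dy": -1, "dz": 0.8, "ax": 0, "ay": -0.0015, "az": -0.002}, {"hand": 1, "dx": 34, "dy": -1, "dz": 0.8, "ax": 0, "ay": -0.0015, "az": -0.002}]'

```text
time_s: 21.55
eef_pos: [0.5004, 0.3327, 0.1635]
tcp_rot: [1.28, 1.162, -1.28]
wrist_force: [-0.3, -1.1, -1.2]
opening: 0.0126
```

>>> apply_moves --targets '[{"hand": 1, "dx": 5, "dy": 0, "dz": 0, "ax": 0, "ay": 0, "az": 0}, {"hand": 1, "dx": 10, "dy": 0, "dz": 0, "ax": 0, "ay": 0, "az": 0}, {"hand": 1, "dx": 15, "dy": 0, "dz": 0, "ax": 0, "ay": 0, "az": 0}, {"hand": 1, "dx": 19, "dy": 0, "dz": 0, "ax": 0, "ay": 0, "az": 0}, {"hand": 1, "dx": 22, "dy": 0, "dz": 0, "ax": 0, "ay": 0, "az": 0}, {"hand": 1, "dx": 22, "dy": 0, "dz": 0, "ax": 0, "ay": 0, "az": 0}]'

```text
time_s: 22.15
eef_pos: [0.5024, 0.333, 0.1435]
tcp_rot: [1.283, 1.16, -1.276]
wrist_force: [0.8, -1.8, 4.8]
opening: 0.0123
```

>>> apply_moves --targets '[{"hand": 1, "dx": 4, "dy": 0, "dz": 0, "ax": 0, "ay": 0, "az": 0}, {"hand": 1, "dx": 7, "dy": 0, "dz": 0, "ax": 0, "ay": 0, "az": 0}, {"hand": 1, "dx": 9, "dy": 0, "dz": 0, "ax": 0, "ay": 0, "az": 0}, {"hand": 1, "dx": 10, "dy": 0, "dz": 0, "ax": 0, "ay": 0, "az": 0}, {"hand": 1, "dx": 10, "dy": 0, "dz": 0, "ax": 0, "ay": 0, "az": 0}]'

```text
time_s: 22.65
eef_pos: [0.5031, 0.3334, 0.1346]
tcp_rot: [1.284, 1.159, -1.274]
wrist_force: [-2.8, -0.9, 4.8]
opening: 0.0124
```

>>> apply_moves --targets '[{"hand": 1, "dx": 2, "dy": 0, "dz": 0, "ax": 0, "ay": 0, "az": 0}, {"hand": 1, "dx": 4, "dy": 0, "dz": 0, "ax": 0, "ay": 0, "az": 0}, {"hand": 1, "dx": 5, "dy": 0, "dz": 0, "ax": 0, "ay": 0, "az": 0}, {"hand": 1, "dx": 5, "dy": 0, "dz": 0, "ax": 0, "ay": 0, "az": 0}]'

```text
time_s: 23.05
eef_pos: [0.5031, 0.3334, 0.1345]
tcp_rot: [1.283, 1.16, -1.275]
wrist_force: [-10.7, -7.0, 24.6]
opening: 0.0128
```

Hard stop at TCP z 0.1345 with 25 N of push (home was computed as 0.1348). Releasing and looking.

>>> apply_moves --targets '[{"hand": 1, "dx": 0, "dy": 0, "dz": 0, "ax": 0, "ay": 0, "az": 0}, {"hand": 0.3, "dx": 0, "dy": 0, "dz": 0, "ax": 0, "ay": 0, "az": 0}, {"hand": 0.3, "dx": 0, "dy": 0, "dz": 0, "ax": 0, "ay": 0, "az": 0}, {"hand": 0.3, "dx": 0, "dy": 0, "dz": 0, "ax": 0, "ay": 0, "az": 0}, {"hand": 0.3, "dx": -25, "dy": 0, "dz": 0, "ax": 0, "ay": 0, "az": 0}, {"hand": -0.3, "dx": -70, "dy": 0, "dz": 20, "ax": 0, "ay": 0, "az": 0}, {"hand": -0.6, "dx": -115, "dy": 0, "dz": 40, "ax": 0, "ay": 0, "az": 0}, {"hand": -0.6, "dx": -150, "dy": 0, "dz": 50, "ax": 0, "ay": 0, "az": 0}, {"hand": -0.6, "dx": -150, "dy": 0, "dz": 50, "ax": 0, "ay": 0, "az": 0}, {"hand": -0.6, "dx": -150, "dy": 0, "dz": 50, "ax": 0, "ay": 0, "az": 0}]'

```text
time_s: 24.05
eef_pos: [0.4983, 0.2836, 0.2855]
tcp_rot: [1.285, 1.159, -1.273]
wrist_force: [-0.1, -0.4, 0.1]
opening: 0.0682
```

Run:
```python
from h import *
c=shot('wrist','w10');shot('side','d10'); st=status.state();print(st['wrist_force'],st['eef_pos'],R.from_rotvec(st['tcp_rot']).as_matrix().round(4))
cv2.imwrite('pics/v10.png',np.hstack([cv2.imread('pics/w10.png')[:,150:500],cv2.resize(cv2.imread('pics/d10.png')[150:350,90:300],None,fx=2,fy=2)]))
```

```text
[ 0.80157927  0.22653637 -1.10336421] [0.49676609 0.28327234 0.28269872] [[ 2.700e-03  9.954e-01 -9.540e-02]
 [-0.000e+00 -9.540e-02 -9.954e-01]
 [-1.000e+00  2.700e-03 -2.000e-04]]
```

View pics/v10.png

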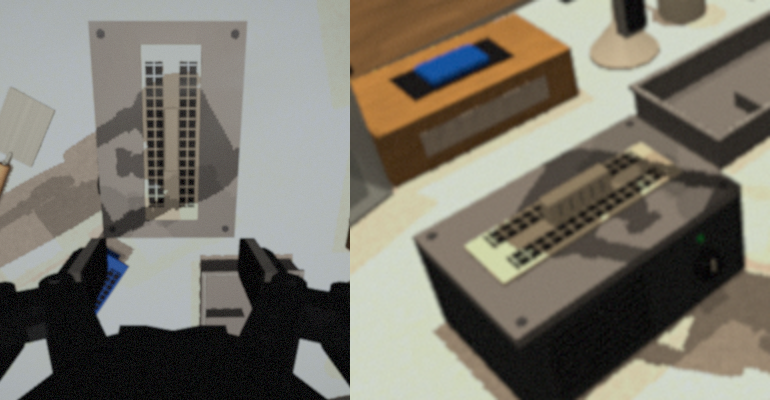

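Cassette sits flush on the plate and centred in both views, with both tabs home judging by the height. Next I bring the jar back.

>>> apply_moves --targets '[{"hand": -0.6, "dx": 0, "dy": 0, "dz": 30, "ax": -0.006, "ay": 0, "az": -0.0025}, {"hand": -0.6, "dx": 0, "dy": 0, "dz": 78, "ax": -0.006, "ay": 0, "az": -0.0025}, {"hand": -0.6, "dx": 0, "dy": 0, "dz": 126, "ax": -0.006, "ay": 0, "az": -0.0025}, {"hand": -0.6, "dx": 10, "dy": -1, "dz": 174, "ax": -0.006, "ay": 0, "az": -0.0025}, {"hand": -0.6, "dx": 20, "dy": -1, "dz": 222, "ax": -0.006, "ay": 0, "az": -0.0025}, {"hand": -0.6, "dx": 30, "dy": -1, "dz": 270, "ax": -0.006, "ay": 0, "az": -0.0025}, {"hand": -0.6, "dx": 40, "dy": -2, "dz": 318, "ax": -0.006, "ay": 0, "az": -0.0025}, {"hand": -0.6, "dx": 40, "dy": -2, "dz": 366, "ax": -0.006, "ay": 0, "az": -0.0025}, {"hand": -0.6, "dx": 40, "dy": -2, "dz": 414, "ax": -0.006, "ay": 0, "az": -0.0025}, {"hand": -0.6, "dx": 40, "dy": -2, "dz": 462, "ax": -0.006, "ay": 0, "az": -0.0025}, {"hand": -0.6, "dx": 40, "dy": -3, "dz": 510, "ax": -0.006, "ay": 0, "az": -0.0025}, {"hand": -0.6, "dx": 40, "dy": -3, "dz": 558, "ax": -0.006, "ay": 0, "az": -0.0025}, {"hand": -0.6, "dx": 40, "dy": -3, "dz": 606, "ax": -0.006, "ay": 0, "az": -0.0025}, {"hand": -0.6, "dx": 40, "dy": -3, "dz": 645, "ax": -0.006, "ay": 0, "az": -0.0025}, {"hand": -0.6, "dx": 40, "dy": -3, "dz": 656, "ax": -0.006, "ay": 0, "az": -0.0025}, {"hand": -0.6, "dx": 40, "dy": -3, "dz": 656, "ax": -0.006, "ay": 0, "az": -0.0025}, {"hand": -0.6, "dx": 40, "dy": -3, "dz": 656, "ax": -0.006, "ay": 0, "az": -0.0025}]'

```text
time_s: 25.85
eef_pos: [0.4309, -0.3678, 0.2408]
tcp_rot: [1.276, 1.17, -1.275]
wrist_force: [0.2, -0.1, -0.0]
opening: 0.0682
```

Run:
```python
from h import *
st=status.state();print(st['eef_pos'],R.from_rotvec(st['tcp_rot']).as_matrix().round(4))
```

```text
[ 0.4309121  -0.3677565   0.24078668] [[-0.0021  0.996  -0.0891]
 [ 0.0036 -0.0891 -0.996 ]
 [-1.     -0.0024 -0.0034]]
```

>>> apply_moves --targets '[{"hand": -0.6, "dx": 40, "dy": 0, "dz": 2, "ax": 0, "ay": -0.0035, "az": 0.002}, {"hand": -0.6, "dx": 75, "dy": 0, "dz": 2, "ax": 0, "ay": -0.0035, "az": 0.002}, {"hand": -0.6, "dx": 97, "dy": 0, "dz": 2, "ax": 0, "ay": -0.0035, "az": 0.002}, {"hand": -0.6, "dx": 105, "dy": 0, "dz": 2, "ax": 0, "ay": -0.0035, "az": 0.002}, {"hand": -0.4, "dx": 105, "dy": 0, "dz": 2, "ax": 0, "ay": -0.0035, "az": 0.002}, {"hand": 1, "dx": 105, "dy": 0, "dz": 2, "ax": 0, "ay": -0.0035, "az": 0.002}, {"hand": 1, "dx": 105, "dy": 0, "dz": 2, "ax": 0, "ay": -0.0035, "az": 0.002}, {"hand": 1, "dx": 105, "dy": 0, "dz": 2, "ax": 0, "ay": -0.0035, "az": 0.002}, {"hand": 1, "dx": 105, "dy": 0, "dz": 2, "ax": 0, "ay": -0.0035, "az": 0.002}]' --squeeze 50

```text
time_s: 26.75
eef_pos: [0.4312, -0.3699, 0.137]
tcp_rot: [1.274, 1.164, -1.274]
wrist_force: [-0.0, -0.4, 1.6]
opening: 0.0486
```

>>> apply_moves --targets '[{"hand": 1, "dx": -25, "dy": 0, "dz": 0, "ax": 0, "ay": 0, "az": 0}, {"hand": 1, "dx": -60, "dy": 0, "dz": 0, "ax": 0, "ay": 0, "az": 0}, {"hand": 1, "dx": -95, "dy": 0, "dz": 0, "ax": 0, "ay": 0, "az": 0}, {"hand": 1, "dx": -105, "dy": 0, "dz": -20, "ax": 0, "ay": 0, "az": 0}, {"hand": 1, "dx": -105, "dy": 0, "dz": -60, "ax": 0, "ay": 0, "az": 0}, {"hand": 1, "dx": -105, "dy": 0, "dz": -103, "ax": 0, "ay": 0, "az": 0}, {"hand": 1, "dx": -105, "dy": 5, "dz": -146, "ax": 0, "ay": 0, "az": 0}, {"hand": 1, "dx": -105, "dy": 18, "dz": -189, "ax": 0, "ay": 0, "az": 0}, {"hand": 1, "dx": -105, "dy": 33, "dz": -232, "ax": 0, "ay": 0, "az": 0}, {"hand": 1, "dx": -105, "dy": 48, "dz": -275, "ax": 0, "ay": 0, "az": 0}, {"hand": 1, "dx": -105, "dy": 63, "dz": -318, "ax": 0, "ay": 0, "az": 0}, {"hand": 1, "dx": -105, "dy": 78, "dz": -361, "ax": 0, "ay": 0, "az": 0}, {"hand": 1, "dx": -105, "dy": 90, "dz": -404, "ax": 0, "ay": 0, "az": 0}, {"hand": 1, "dx": -105, "dy": 96, "dz": -440, "ax": 0, "ay": 0, "az": 0}, {"hand": 1, "dx": -105, "dy": 96, "dz": -461, "ax": 0, "ay": 0, "az": 0}, {"hand": 1, "dx": -105, "dy": 96, "dz": -468, "ax": 0, "ay": 0, "az": 0}, {"hand": 1, "dx": -105, "dy": 96, "dz": -468, "ax": 0, "ay": 0, "az": 0}, {"hand": 1, "dx": -105, "dy": 96, "dz": -468, "ax": 0, "ay": 0, "az": 0}]'

```text
time_s: 28.55
eef_pos: [0.568, 0.0867, 0.2413]
tcp_rot: [1.274, 1.163, -1.276]
wrist_force: [0.3, -0.7, -2.0]
opening: 0.0485
```

Run:
```python
from h import *
st=status.state();print(st['eef_pos'],R.from_rotvec(st['tcp_rot']).as_matrix().round(4))
```

```text
[0.56802049 0.08671164 0.24125891] [[ 6.00e-04  9.96e-01 -8.96e-02]
 [-2.50e-03 -8.96e-02 -9.96e-01]
 [-1.00e+00  8.00e-04  2.40e-03]]
```

>>> apply_moves --targets '[{"hand": 1, "dx": 35, "dy": 0, "dz": -1, "ax": 0, "ay": 0.0025, "az": 0}, {"hand": 1, "dx": 70, "dy": 0, "dz": -1, "ax": 0, "ay": 0.0025, "az": 0}, {"hand": 1, "dx": 92, "dy": 0, "dz": -1, "ax": 0, "ay": 0.0025, "az": 0}, {"hand": 1, "dx": 100, "dy": 0, "dz": -1, "ax": 0, "ay": 0.0025, "az": 0}, {"hand": 1, "dx": 103, "dy": 0, "dz": -1, "ax": 0, "ay": 0.0025, "az": 0}, {"hand": 1, "dx": 104.5, "dy": 0, "dz": -1, "ax": 0, "ay": 0.0025, "az": 0}, {"hand": 1, "dx": 104.5, "dy": 0, "dz": -1, "ax": 0, "ay": 0.0025, "az": 0}]'

```text
time_s: 29.25
eef_pos: [0.5694, 0.0871, 0.1382]
tcp_rot: [1.277, 1.163, -1.272]
wrist_force: [0.4, -0.6, -3.0]
opening: 0.0487
```

>>> apply_moves --targets '[{"hand": 1, "dx": 1, "dy": -1, "dz": -0.5, "ax": 0, "ay": 0, "az": 0}, {"hand": 1, "dx": 2, "dy": -1, "dz": -0.5, "ax": 0, "ay": 0, "az": 0}, {"hand": 1, "dx": 2, "dy": -1, "dz": -0.5, "ax": 0, "ay": 0, "az": 0}]'

```text
time_s: 29.55
eef_pos: [0.5698, 0.0879, 0.1381]
tcp_rot: [1.279, 1.161, -1.27]
wrist_force: [-1.6, -0.5, 4.1]
opening: 0.0482
```

>>> apply_moves --targets '[{"hand": 0, "dx": 0, "dy": 0, "dz": 0, "ax": 0, "ay": 0, "az": 0}, {"hand": -0.5, "dx": 0, "dy": 0, "dz": 0, "ax": 0, "ay": 0, "az": 0}, {"hand": -0.6, "dx": 0, "dy": 0, "dz": 0, "ax": 0, "ay": 0, "az": 0}, {"hand": -0.6, "dx": 0, "dy": 0, "dz": 0, "ax": 0, "ay": 0, "az": 0}, {"hand": -0.6, "dx": -30, "dy": 0, "dz": 0, "ax": 0, "ay": 0, "az": 0}, {"hand": -0.6, "dx": -75, "dy": 0, "dz": 0, "ax": 0, "ay": 0, "az": 0}, {"hand": -0.4, "dx": -105, "dy": 0, "dz": 20, "ax": 0, "ay": 0, "az": 0}, {"hand": -0.4, "dx": -105, "dy": -2, "dz": 68, "ax": 0, "ay": 0, "az": 0}, {"hand": -0.4, "dx": -105, "dy": -4, "dz": 116, "ax": 0, "ay": 0, "az": 0}, {"hand": -0.4, "dx": -105, "dy": -6, "dz": 164, "ax": 0, "ay": 0, "az": 0}, {"hand": -0.4, "dx": -105, "dy": -8, "dz": 212, "ax": 0, "ay": 0, "az": 0}, {"hand": -0.4, "dx": -105, "dy": -10, "dz": 260, "ax": 0, "ay": 0, "az": 0}, {"hand": -0.4, "dx": -105, "dy": -12, "dz": 308, "ax": 0, "ay": 0, "az": 0}, {"hand": -0.4, "dx": -105, "dy": -14, "dz": 356, "ax": 0, "ay": 0, "az": 0}, {"hand": -0.4, "dx": -105, "dy": -16, "dz": 404, "ax": 0, "ay": 0, "az": 0}, {"hand": -0.4, "dx": -105, "dy": -18, "dz": 450, "ax": 0, "ay": 0, "az": 0}, {"hand": -0.4, "dx": -105, "dy": -18.5, "dz": 469, "ax": 0, "ay": 0, "az": 0}, {"hand": -0.4, "dx": -105, "dy": -18.5, "dz": 469, "ax": 0, "ay": 0, "az": 0}, {"hand": -0.4, "dx": -105, "dy": -18.5, "dz": 469, "ax": 0, "ay": 0, "az": 0}]'

```text
time_s: 31.45
eef_pos: [0.5083, -0.3768, 0.2419]
tcp_rot: [1.281, 1.162, -1.27]
wrist_force: [-0.2, -0.2, -0.2]
opening: 0.06
```

Run:
```python
from h import *
st=status.state();print(st['eef_pos'],R.from_rotvec(st['tcp_rot']).as_matrix().round(4))
```

```text
[ 0.50829639 -0.37676653  0.24192455] [[ 0.0063  0.9959 -0.0907]
 [ 0.0022 -0.0907 -0.9959]
 [-1.      0.0061 -0.0028]]
```

>>> apply_moves --targets '[{"hand": -0.4, "dx": 40, "dy": 1, "dz": 1, "ax": -0.002, "ay": -0.002, "az": -0.006}, {"hand": -0.4, "dx": 75, "dy": 1, "dz": 1, "ax": -0.002, "ay": -0.002, "az": -0.006}, {"hand": -0.4, "dx": 94, "dy": 1, "dz": 1, "ax": -0.002, "ay": -0.002, "az": -0.006}, {"hand": -0.4, "dx": 101, "dy": 1, "dz": 1, "ax": -0.002, "ay": -0.002, "az": -0.006}, {"hand": 0, "dx": 101, "dy": 1, "dz": 1, "ax": -0.002, "ay": -0.002, "az": -0.006}, {"hand": 1, "dx": 101, "dy": 1, "dz": 1, "ax": -0.002, "ay": -0.002, "az": -0.006}, {"hand": 1, "dx": 101, "dy": 1, "dz": 1, "ax": -0.002, "ay": -0.002, "az": -0.006}, {"hand": 1, "dx": 101, "dy": 1, "dz": 1, "ax": -0.002, "ay": -0.002, "az": -0.006}, {"hand": 1, "dx": 101, "dy": 1, "dz": 1, "ax": -0.002, "ay": -0.002, "az": -0.006}]'

```text
time_s: 32.35
eef_pos: [0.5107, -0.3781, 0.1425]
tcp_rot: [1.275, 1.164, -1.273]
wrist_force: [-0.3, 0.1, 3.3]
opening: 0.0296
```

>>> apply_moves --targets '[{"hand": 1, "dx": -25, "dy": 0, "dz": 0, "ax": 0, "ay": 0, "az": 0}, {"hand": 1, "dx": -60, "dy": 0, "dz": 0, "ax": 0, "ay": 0, "az": 0}, {"hand": 1, "dx": -95, "dy": 0, "dz": 0, "ax": 0, "ay": 0, "az": 0}, {"hand": 1, "dx": -102, "dy": 0, "dz": -20, "ax": 0, "ay": 0, "az": 0}, {"hand": 1, "dx": -102, "dy": 0, "dz": -60, "ax": 0, "ay": 0, "az": 0}, {"hand": 1, "dx": -102, "dy": 0, "dz": -105, "ax": 0, "ay": 0, "az": 0}, {"hand": 1, "dx": -102, "dy": 3, "dz": -150, "ax": 0, "ay": 0, "az": 0}, {"hand": 1, "dx": -102, "dy": 7, "dz": -195, "ax": 0, "ay": 0, "az": 0}, {"hand": 1, "dx": -102, "dy": 11, "dz": -240, "ax": 0, "ay": 0, "az": 0}, {"hand": 1, "dx": -102, "dy": 15, "dz": -285, "ax": 0, "ay": 0, "az": 0}, {"hand": 1, "dx": -102, "dy": 17, "dz": -325, "ax": 0, "ay": 0, "az": 0}, {"hand": 1, "dx": -102, "dy": 17, "dz": -355, "ax": 0, "ay": 0, "az": 0}, {"hand": 1, "dx": -102, "dy": 17, "dz": -371, "ax": 0, "ay": 0, "az": 0}, {"hand": 1, "dx": -102, "dy": 17, "dz": -376, "ax": 0, "ay": 0, "az": 0}, {"hand": 1, "dx": -102, "dy": 17, "dz": -376, "ax": 0, "ay": 0, "az": 0}, {"hand": 1, "dx": -102, "dy": 17, "dz": -376, "ax": 0, "ay": 0, "az": 0}]'

```text
time_s: 33.95
eef_pos: [0.5606, -0.0063, 0.2442]
tcp_rot: [1.275, 1.163, -1.274]
wrist_force: [0.7, -0.4, -3.8]
opening: 0.0297
```

Run:
```python
from h import *
st=status.state();print(st['eef_pos'],R.from_rotvec(st['tcp_rot']).as_matrix().round(4))
```

```text
[ 0.56056261 -0.00625365  0.24416959] [[ 0.0018  0.996  -0.0898]
 [-0.0014 -0.0898 -0.996 ]
 [-1.      0.0019  0.0012]]
```

>>> apply_moves --targets '[{"hand": 1, "dx": 35, "dy": 0.5, "dz": -1, "ax": 0, "ay": 0.001, "az": -0.002}, {"hand": 1, "dx": 70, "dy": 0.5, "dz": -1, "ax": 0, "ay": 0.001, "az": -0.002}, {"hand": 1, "dx": 90, "dy": 0.5, "dz": -1, "ax": 0, "ay": 0.001, "az": -0.002}, {"hand": 1, "dx": 97, "dy": 0.5, "dz": -1, "ax": 0, "ay": 0.001, "az": -0.002}, {"hand": 1, "dx": 100, "dy": 0.5, "dz": -1, "ax": 0, "ay": 0.001, "az": -0.002}, {"hand": 1, "dx": 102, "dy": 0.5, "dz": -1, "ax": 0, "ay": 0.001, "az": -0.002}, {"hand": 1, "dx": 102, "dy": 0.5, "dz": -1, "ax": 0, "ay": 0.001, "az": -0.002}]'

```text
time_s: 34.65
eef_pos: [0.5627, -0.0059, 0.1437]
tcp_rot: [1.277, 1.162, -1.273]
wrist_force: [0.7, 0.7, -3.0]
opening: 0.0296
```

>>> apply_moves --targets '[{"hand": 1, "dx": 1, "dy": -1, "dz": -0.5, "ax": 0, "ay": 0, "az": 0}, {"hand": 1, "dx": 2, "dy": -1, "dz": -0.5, "ax": 0, "ay": 0, "az": 0}, {"hand": 1, "dx": 2, "dy": -1, "dz": -0.5, "ax": 0, "ay": 0, "az": 0}]'

```text
time_s: 34.95
eef_pos: [0.563, -0.0054, 0.1434]
tcp_rot: [1.278, 1.16, -1.271]
wrist_force: [-0.9, -0.1, 3.9]
opening: 0.0295
```

>>> apply_moves --targets '[{"hand": 0, "dx": 0, "dy": 0, "dz": 0, "ax": 0, "ay": 0, "az": 0}, {"hand": -0.3, "dx": 0, "dy": 0, "dz": 0, "ax": 0, "ay": 0, "az": 0}, {"hand": -0.4, "dx": 0, "dy": 0, "dz": 0, "ax": 0, "ay": 0, "az": 0}, {"hand": -0.4, "dx": 0, "dy": 0, "dz": 0, "ax": 0, "ay": 0, "az": 0}, {"hand": -0.4, "dx": -30, "dy": 0, "dz": 0, "ax": 0, "ay": 0, "az": 0}, {"hand": -0.4, "dx": -75, "dy": 0, "dz": 0, "ax": 0, "ay": 0, "az": 0}, {"hand": -0.4, "dx": -100, "dy": 0, "dz": 20, "ax": 0, "ay": 0, "az": 0}, {"hand": -0.4, "dx": -100, "dy": 8, "dz": 67, "ax": 0, "ay": 0, "az": 0}, {"hand": -0.4, "dx": -100, "dy": 16, "dz": 115, "ax": 0, "ay": 0, "az": 0}, {"hand": -0.4, "dx": -100, "dy": 24, "dz": 162, "ax": 0, "ay": 0, "az": 0}, {"hand": -0.4, "dx": -100, "dy": 32, "dz": 209, "ax": 0, "ay": 0, "az": 0}, {"hand": -0.4, "dx": -100, "dy": 40, "dz": 256, "ax": 0, "ay": 0, "az": 0}, {"hand": -0.4, "dx": -100, "dy": 48, "dz": 303, "ax": 0, "ay": 0, "az": 0}, {"hand": -0.4, "dx": -100, "dy": 56, "dz": 350, "ax": 0, "ay": 0, "az": 0}, {"hand": -0.4, "dx": -100, "dy": 60, "dz": 377, "ax": 0, "ay": 0, "az": 0}, {"hand": -0.4, "dx": -100, "dy": 60, "dz": 377, "ax": 0, "ay": 0, "az": 0}, {"hand": -0.4, "dx": -100, "dy": 60, "dz": 377, "ax": 0, "ay": 0, "az": 0}]'

```text
time_s: 36.65
eef_pos: [0.5876, -0.3864, 0.243]
tcp_rot: [1.28, 1.161, -1.272]
wrist_force: [0.4, 0.6, -0.6]
opening: 0.0596
```

Run:
```python
from h import *
st=status.state();print(st['eef_pos'],R.from_rotvec(st['tcp_rot']).as_matrix().round(4))
```

```text
[ 0.58764496 -0.38641791  0.24303032] [[ 5.200e-03  9.958e-01 -9.160e-02]
 [ 6.000e-04 -9.160e-02 -9.958e-01]
 [-1.000e+00  5.100e-03 -1.100e-03]]
```

Descend to the alu bottle's cap (release height was 0.1446).

>>> apply_moves --targets '[{"hand": -0.4, "dx": 40, "dy": 1, "dz": 0, "ax": -0.002, "ay": 0, "az": -0.005}, {"hand": -0.4, "dx": 75, "dy": 1, "dz": 0, "ax": -0.002, "ay": 0, "az": -0.005}, {"hand": -0.4, "dx": 93, "dy": 1, "dz": 0, "ax": -0.002, "ay": 0, "az": -0.005}, {"hand": -0.4, "dx": 99, "dy": 1, "dz": 0, "ax": -0.002, "ay": 0, "az": -0.005}, {"hand": 0, "dx": 99, "dy": 1, "dz": 0, "ax": -0.002, "ay": 0, "az": -0.005}, {"hand": 1, "dx": 99, "dy": 1, "dz": 0, "ax": -0.002, "ay": 0, "az": -0.005}, {"hand": 1, "dx": 99, "dy": 1, "dz": 0, "ax": -0.002, "ay": 0, "az": -0.005}, {"hand": 1, "dx": 99, "dy": 1, "dz": 0, "ax": -0.002, "ay": 0, "az": -0.005}, {"hand": 1, "dx": 99, "dy": 1, "dz": 0, "ax": -0.002, "ay": 0, "az": -0.005}]'

```text
time_s: 37.55
eef_pos: [0.5902, -0.3872, 0.1463]
tcp_rot: [1.276, 1.163, -1.273]
wrist_force: [-0.8, 0.6, 4.5]
opening: 0.0294
```

>>> apply_moves --targets '[{"hand": 1, "dx": -25, "dy": 0, "dz": 0, "ax": 0, "ay": 0, "az": 0}, {"hand": 1, "dx": -60, "dy": 0, "dz": 0, "ax": 0, "ay": 0, "az": 0}, {"hand": 1, "dx": -95, "dy": 0, "dz": 0, "ax": 0, "ay": 0, "az": 0}, {"hand": 1, "dx": -100, "dy": -4, "dz": -20, "ax": 0, "ay": 0, "az": 0}, {"hand": 1, "dx": -100, "dy": -13, "dz": -60, "ax": 0, "ay": 0, "az": 0}, {"hand": 1, "dx": -100, "dy": -22, "dz": -100, "ax": 0, "ay": 0, "az": 0}, {"hand": 1, "dx": -100, "dy": -31, "dz": -143, "ax": 0, "ay": 0, "az": 0}, {"hand": 1, "dx": -100, "dy": -40, "dz": -186, "ax": 0, "ay": 0, "az": 0}, {"hand": 1, "dx": -100, "dy": -49, "dz": -229, "ax": 0, "ay": 0, "az": 0}, {"hand": 1, "dx": -100, "dy": -58, "dz": -265, "ax": 0, "ay": 0, "az": 0}, {"hand": 1, "dx": -100, "dy": -63, "dz": -286, "ax": 0, "ay": 0, "az": 0}, {"hand": 1, "dx": -100, "dy": -63, "dz": -293, "ax": 0, "ay": 0, "az": 0}, {"hand": 1, "dx": -100, "dy": -63, "dz": -293, "ax": 0, "ay": 0, "az": 0}, {"hand": 1, "dx": -100, "dy": -63, "dz": -293, "ax": 0, "ay": 0, "az": 0}]'

```text
time_s: 38.95
eef_pos: [0.5537, -0.0907, 0.2458]
tcp_rot: [1.276, 1.161, -1.274]
wrist_force: [-0.4, -0.8, -1.6]
opening: 0.0298
```

Run:
```python
from h import *
st=status.state();print(st['eef_pos'],R.from_rotvec(st['tcp_rot']).as_matrix().round(4))
```

```text
[ 0.55373292 -0.09071592  0.24579069] [[ 0.0033  0.9959 -0.0901]
 [-0.0019 -0.0901 -0.9959]
 [-1.      0.0034  0.0016]]
```

>>> apply_moves --targets '[{"hand": 1, "dx": 35, "dy": -1, "dz": -1, "ax": 0, "ay": 0.002, "az": -0.003}, {"hand": 1, "dx": 70, "dy": -1, "dz": -1, "ax": 0, "ay": 0.002, "az": -0.003}, {"hand": 1, "dx": 88, "dy": -1, "dz": -1, "ax": 0, "ay": 0.002, "az": -0.003}, {"hand": 1, "dx": 95, "dy": -1, "dz": -1, "ax": 0, "ay": 0.002, "az": -0.003}, {"hand": 1, "dx": 99, "dy": -1, "dz": -1, "ax": 0, "ay": 0.002, "az": -0.003}, {"hand": 1, "dx": 101, "dy": -1, "dz": -1, "ax": 0, "ay": 0.002, "az": -0.003}, {"hand": 1, "dx": 101, "dy": -1, "dz": -1, "ax": 0, "ay": 0.002, "az": -0.003}]'

```text
time_s: 39.65
eef_pos: [0.5527, -0.0909, 0.1475]
tcp_rot: [1.274, 1.167, -1.278]
wrist_force: [-5.4, 0.6, 6.8]
opening: 0.0293
```

>>> apply_moves --targets '[{"hand": 0, "dx": 0, "dy": 0, "dz": 0, "ax": 0, "ay": 0, "az": 0}, {"hand": -0.3, "dx": 0, "dy": 0, "dz": 0, "ax": 0, "ay": 0, "az": 0}, {"hand": -0.4, "dx": 0, "dy": 0, "dz": 0, "ax": 0, "ay": 0, "az": 0}, {"hand": -0.4, "dx": 0, "dy": 0, "dz": 0, "ax": 0, "ay": 0, "az": 0}, {"hand": -0.4, "dx": -30, "dy": 0, "dz": 0, "ax": 0, "ay": 0, "az": 0}, {"hand": -0.4, "dx": -75, "dy": 0, "dz": 0, "ax": 0, "ay": 0, "az": 0}, {"hand": -0.4, "dx": -120, "dy": 0, "dz": 0, "ax": 0, "ay": 0, "az": 0}, {"hand": -0.4, "dx": -160, "dy": 0, "dz": 20, "ax": 0, "ay": 0, "az": 0}, {"hand": -0.4, "dx": -180, "dy": 20, "dz": 45, "ax": 0, "ay": 0, "az": 0}, {"hand": -0.4, "dx": -180, "dy": 30, "dz": 45, "ax": 0, "ay": 0, "az": 0}, {"hand": -0.4, "dx": -180, "dy": 30, "dz": 45, "ax": 0, "ay": 0, "az": 0}, {"hand": -0.4, "dx": -180, "dy": 30, "dz": 45, "ax": 0, "ay": 0, "az": 0}]'

```text
time_s: 40.85
eef_pos: [0.5778, -0.1375, 0.3253]
tcp_rot: [1.273, 1.171, -1.28]
wrist_force: [-1.1, 0.3, -0.7]
opening: 0.06
```

Run:
```python
from h import *
c=shot('wrist','w11');s=shot('scene','s11');shot('side','d11'); st=status.state();print(st['wrist_force'],st['eef_pos'])
for p in [(.5525,-.09,.156),(.561,-.0045,.154),(.569,.088,.144)]: print(proj(c,p))
W=cv2.imread('pics/w11.png')[:,150:500];S=cv2.resize(cv2.imread('pics/s11.png')[110:310,140:460],(448,280));D=cv2.resize(cv2.imread('pics/d11.png')[110:310,110:430],(448,280))
o=np.zeros((560,798,3),np.uint8);o[:400,:350]=W;o[:280,350:]=S;o[280:,350:]=D;cv2.imwrite('pics/v11.png',o)
```

```text
[0.59799728 0.29811207 0.47571436] [ 0.57768232 -0.13738498  0.32546191]
(np.float64(293.7665060684453), np.float64(143.5873705805289))
(np.float64(292.36654152836195), np.float64(51.76945782793558))
(np.float64(290.26587075166856), np.float64(-59.475709573739834))
```

View pics/v11.png

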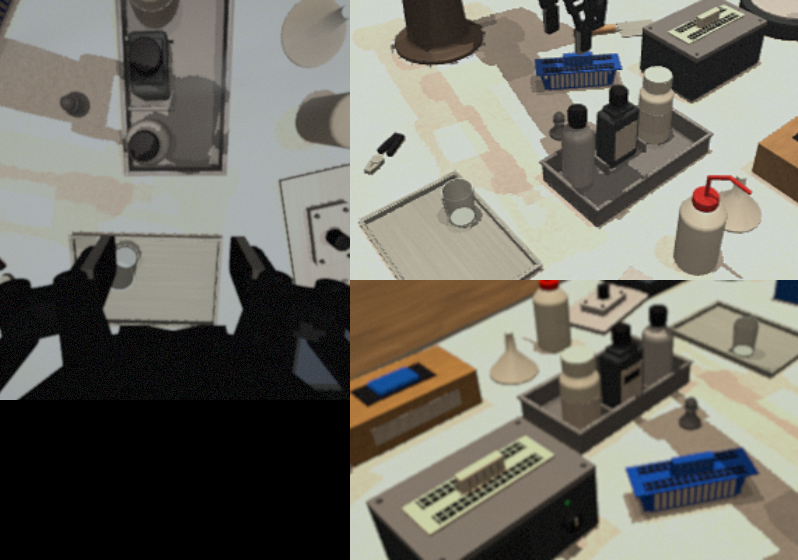

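Everything is where it should be: the three containers stand upright in their own bays (caps at wrist (295,146) and (297,57), as predicted to within ~5 px, and the jar in the +y bay). The cassette is flush, the beaker and pawn are in place, and the robot is clear. Handing in.

```bash
python3 -c "
from plant import ticket,status
print(ticket.finish_job())"
```

```text
the job is handed in; nothing more can be done
None
```

The job is done and handed in at about 41 s of robot time. I set the alu bottle, flat bottle and jar upright on the tray. Then I pressed the cream cassette into the fume unit's slot and put each container back in its own bay.

- **Cassette:** it met a hard stop at TCP height 0.1345 m under 25 N of push (computed home 0.1348 m). The pictures show the flange flush and centred. I did not tug it to test the latch.
- **Containers:** the final pictures show all three upright in their own bays. The alu and flat caps appeared within about 5 px of where I expected, and the jar I judged by eye. All were set down within about 2 mm of where they were first gripped.
- **Bystanders:** the beaker and pawn look unmoved.
- **Disagreements:**
  - The first move call was refused because some keys were missing, so nothing moved.
  - Positions from the side camera disagreed with the other two by about 2 cm, so I used it only for looking.
  - The alu bottle's last set-down showed a brief 5 N sideways force. It stood correctly afterwards.

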